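# Rebuild the filter barrel of a fluorescence head and clip in its light guide

## Task

Rebuild the optical head of the leaf-extract fluorometer: drop every coloured filter that is laid out on the blue mat (one to three, in any order) flat into the black threaded barrel, then the plain silver spacer ring, then the brass-rimmed lens, and screw the black knurled retaining ring down onto the barrel, clockwise seen from above, until it is tight and clamps the stack with no play. Also push the light-guide rod down into the two forks of the head, its blue sleeve between them, until it snaps under the red sprung jaw and lies fully home; leave the other things on the bench where they are.

Things in the scene. Friction and masses are not known exactly. Their poses are not given: they have to be found in the camera images.
- head: detection head, fixed: silver base plate 84 x 196 x 10 mm, on it a grey 50 mm cube with a black threaded barrel on top and two black forks in a row beside it. Origin: under the plate, on the barrel's vertical axis; z up, y runs from the barrel over the forks (plate from y = -48 to +148 mm). Barrel: bore 31 mm, floor 62 mm and rim 98 mm above the bench, outside 37 mm, over the thread 44 mm
- barrel_mouth (a point): centre of the barrel's mouth, level with the rim; axes as the head's. The bore leaves the 27 mm parts 2 mm of play all round and is chamfered to 34 mm at the mouth; a part let go level and less than 2 mm off centre, its underside just in the mouth, drops flat, one let go askew or farther off can lodge on edge
- barrel_floor (a point): centre of the barrel's inner floor, on which the first part comes to lie; axes as the head's
- thread_start (a point): top end of one thread ridge on the outside of the barrel, at head +x, 2.5 mm below the rim; the others lie 120 and 240 degrees round. Three starts, right-hand, 24 mm per turn: each ridge (2.6 mm high) winds down clockwise (seen from above) from its top end through 300 degrees
- clip_mid (a point): where the middle of the light guide's axis belongs: midway between the forks, 35 mm above the bench, 91 mm from the barrel's axis; axes as the head's, the rod lies along y. Forks: 12 mm slots, flared lips up to 51 mm above the bench, seats 30 mm above it; the gap between the forks is 56 mm long and free down to the base plate (10 mm high)
- jaw (a joint): angle of the red sprung jaw at the far fork: 0 = closed over the slot (rest), grows to 0.6 rad as it is pushed aside; a rod pushed straight down past its hook swings it aside against the spring (about 10 to 15 N) and it springs back over the rod
- jaw_nose (a point): centre of the jaw's hook (a 5 mm round bar along the rod), 40 mm beyond clip_mid along head y, 4 mm to the +x side of the slot's middle and 44 mm above the bench when closed
- mat: thin blue mat, 200 x 310 x 2 mm, fixed; origin under its centre. The filters, spacer, lens and retaining ring start on it, each at any of six places in two rows of three, the rows about 80 mm apart, the places in a row about 100 mm
- filter_a: orange filter in a black cell: flat disc 27 mm in diameter, 6 mm thick; origin at the centre of its underside, z up. May be absent
- filter_b: green filter in a black cell: flat disc 27 mm in diameter, 6 mm thick; origin at the centre of its underside, z up. May be absent
- filter_c: blue filter in a black cell: flat disc 27 mm in diameter, 6 mm thick; origin at the centre of its underside, z up. May be absent
- spacer: plain silver spacer ring, 27 mm in diameter, 8 mm thick, open in the middle (hole 21 mm); origin at the centre of its underside, z up
- lens: pale domed lens in a brass-coloured rim, 27 mm in diameter, 8 mm thick; origin at the centre of its underside, z up
- lens_top (a point): centre of the lens's upper face, level with its rim, 8 mm above its underside
- ring: black knurled retaining ring: collar 53 mm in diameter, 32 mm high, about 60 g, with a round opening in its top; stands on its open end (bore 46 mm). Origin at the centre of its underside, z up. It tightens, once engaged, after about 50 to 80 degrees clockwise with three filters in the barrel, 90 degrees more for each filter fewer; tight, it resists with 0.2 N m or more
- ring_lug (a point): one of three lugs (3.4 mm thick) inside the ring's skirt, at its +x, 3 mm above its underside; the others 120 and 240 degrees round; white dots on top mark them. They run under the thread ridges. Lowered with the lugs 10 to 20 degrees anticlockwise (from above) of the thread's top ends, the ring drops deepest and engages at once; otherwise it engages within a third of a turn clockwise
- ring_nose (a point): centre of the ring's thrust nose (26 mm in diameter), which presses on the lens: 10 mm above the ring's underside
- light_guide: clear rod 10 mm in diameter and 124 mm long with steel tips and, at its middle, a blue square sleeve 14 x 14 mm and 44 mm long; lies on the bench. Origin at the middle of the sleeve's underside, y along the rod, z up; either end may point to the cube
- guide_mid (a point): middle of the light guide's axis, 7 mm above the sleeve's underside; y along the rod
- sample_cup_3: clear sample cup 51 mm in diameter, 64 mm high, a bystander; origin at the centre of its underside
- marker_0: marker pen with a purple cap, 134 mm long, lying, a bystander; origin under its middle
- waste_tray: small white tray 90 x 130 x 24 mm, a bystander; origin under its middle
- dropper_bottle: small dropper bottle with a coloured cap, 33 mm in diameter, 94 mm high, a bystander; origin at the centre of its underside
Not all that is in view belongs to the job. What is shaped like the ring but pink or turquoise is not meant.

How it is judged:
On the way, in this order (a step that is already met when the one before it is completed fails the run):
1. every filter that is laid out lies flat in the bottom of the barrel (horizontal distance between each of filter_a, filter_b, filter_c and barrel_floor below 0.003 m and z of each of filter_a, filter_b, filter_c in the frame of barrel_floor below 0.014 m and angle between each of filter_a, filter_b, filter_c's own z axis and vertical below 0.12 rad), for 0.2 s.
2. the spacer lies flat in the barrel on top of the filters (horizontal distance between spacer and barrel_floor below 0.003 m and z of spacer in the frame of barrel_floor below 0.02 m and angle between spacer's own z axis and vertical below 0.12 rad and z of spacer in the frame of filter_a above 0.0045 m and z of spacer in the frame of filter_b above 0.0045 m and z of spacer in the frame of filter_c above 0.0045 m), for 0.2 s.
3. the lens lies flat in the barrel on top of the spacer (horizontal distance between lens and barrel_floor below 0.003 m and z of lens in the frame of barrel_floor below 0.028 m and angle between lens's own z axis and vertical below 0.12 rad and z of lens in the frame of spacer above 0.0065 m), for 0.2 s.
4. the retaining ring, screwed down square on the barrel, presses on the lens with more than 3 N (horizontal distance between ring and barrel_floor below 0.003 m and angle between ring's own z axis and vertical below 0.06 rad and contact force between ring and lens above 3 N), for 0.2 s.
At the end, for the whole second after the job is handed in: Filters, spacer, lens lie flat in the barrel in that order (3 mm off axis, tilt 0.12); ring square on it (0.06), nose within 0.8 mm of the lens; light guide in both forks (3 mm sideways, 9 mm along, 2.5 mm high, 0.06 rad), jaw closed (under 0.06 rad); all at rest (all of step 1 and all of step 2 and all of step 3 and horizontal distance between ring and barrel_floor below 0.003 m and angle between ring's own z axis and vertical below 0.06 rad and z of ring_nose in the frame of lens_top below 0.0008 m and linear speed of each of ring, light_guide below 0.01 m/s and x of guide_mid in the frame of clip_mid between -0.003 and 0.003 m and y of guide_mid in the frame of clip_mid between -0.009 and 0.009 m and z of guide_mid in the frame of clip_mid between -0.0025 and 0.0025 m and angle between the y axis of light_guide and the y axis of head, either way round below 0.06 rad and value of joint jaw below 0.06 rad); the robot touches nothing.
It fails at once if a bystander (sample cup, marker, tray, dropper bottle) is pushed more than 4 cm (distance of any of sample_cup_3, marker_0, waste_tray, dropper_bottle from where it was at the start of the episode above 0.04 m).
Of filter_a, filter_b, filter_c only 1 to 3 are there at a start; the rules pass over those that are not, and their reading is None.
At some moment in a run one of ring, lens, spacer, light_guide may be knocked a few centimetres aside while the robot is not near it.
It also fails if it takes over 208 s, if anything falls off the work surface, if the arm or the gripper's body presses on something with over 40 N, if the wrist force passes 120 N, or if a joint passes its speed limit or range.

## Robot

A 7-joint arm with a two-finger parallel gripper is mounted at the origin on a cart in front of the work surface, level with it; the furniture and walls round the work are solid. World frame = base frame: x ahead of the robot, y to its left, z up, the work surface at z = 0. Lengths are in m, angles in rad, forces in N, time in s.
With the tool pointing down it reaches from about 0.425 to 0.925 m from the base axis. Payload 6.8 kg.
Tool frame: the origin (TCP) lies on the centre line of the jaws, within the pads' length; the fingertips stand 11 mm ahead of it and the grasp point (between the pads) lies 8 mm behind it; z points along the fingers, y is the direction in which the jaws open and shut (so a half turn about z gives the same grasp; the last joint's range is limited). The gripper opens to 85 mm and grips with 20 to 120 N. Pads are 22 mm wide; open, the fingers measure 114 mm over their backs; the gripper's body (76 mm by 85 mm) begins 54 mm behind the grasp point. The pads swing forward as they close: fully open they stand 13 mm farther back than shut.
Start: joints at [1.175, 0.477, 0.022, 1.555, -0.011, 1.109, -0.083], TCP at [0.192, -0.647, 0.242] pointing down, gripper open.
Joint ranges: [-2.96, 2.96], [-0.34, 2.1], [-1.41, 1.46], [0.24, 2.44], [-1.37, 4.51], [0.17, 1.92], [-2.96, 2.96]. Speed limits (rad/s): [2.39, 2.39, 3.14, 3.14, 3.14, 3.14, 3.14].

## Interface

Orientations are given as a rotation vector (axis times angle).
In Python, from bench import r gives the robot as it stands.
- The arm moves only by the tool send_rows, never from a script. Its argument "deltas" is a list of rows, each a list of 7 numbers: the opening, from 0 (shut) to 1 (fully open), then the shift along the tool's x, y, z as a fraction of full scale, then the turn, a rotation vector about the tool's x, y, z as a fraction of full scale. In form: [[hand, x, y, z, ax, ay, az], ...]. A call has 1 to 20 rows; each row is the pose to reach, as a shift and turn from the pose commanded when the call began, along the tool's axes at that moment, turning the shorter way round; what a row does not reach only later rows make up. Full scale, the value 1, is 150 mm for a shift and 180 degrees for a turn. A row lasts 1/12 s, in which the tool goes at most 41.7 mm and 7.16 degrees, less where a joint would pass 70% of its speed; a pose out of reach is approached as far as the arm can. A call with a number of a shift or a turn outside -1 to 1 is refused whole. A call with a gripper value outside its range is refused whole. The fingers move at their own pace and stop on an object; "squeeze" is the grip in N (left out, the last holds). Time passes only in rows, so rows that repeat a pose let the fingers close. It gives the time, the measured TCP pose, the force and the opening at its end, in the units of the state.
- r.get_obs(): the state, without advancing time (a new reading comes with each control period).
- r.grab_frame(name): name is "side" or "top" or "wrist"; returns a dict with "pixels" (420x560x3 uint8, red, green, blue), "camera_matrix" (3x3 intrinsics, pixels), "rvec" (rotation vector, rad) and "tvec" (3), from world to camera coordinates, as OpenCV has them. Camera axes: x right, y down, z forward; pixel columns grow to the right and rows downward; lengths in m; the calibration is good to about 2 mm. A picture is of the moment at which its call begins. There is no depth.
- r.hand_in(): hands the job in, once; it reports no verdict.
The state is a dict: "clock": time; "joints": joint angles; "qvel": joint speeds; "tau": joint torques, N m; "tcp_pos": TCP position; "orientation": TCP orientation; "contact_force": force on the tool from outside, world axes, zero at the start; "moment": the same for the moment, N m; "grip_width": finger opening in m.
Only numpy, scipy, OpenCV 4.12 (cv2) and the standard library are available. Lean on these libraries where they do the work, as an engineer would, in place of code of your own. Each camera call takes 0.05 s, during which the arm holds its last target. There are 200 camera calls.

## Working session

There is one attempt and no reset: what is moved stays moved. The work goes in short steps, Python scripts to look and compute and a tool call to move; the robot and the scene stay as the last step left them, time stands still between calls to the robot, and variables do not carry over. Pictures are saved under pics/ and viewed, about 12 in all and at most 16, crops included, and the job is handed in when it is done.

Besides the shell and the picture viewer there is one more tool, called after ">>>" as name(argument=value, ...) on one line, values as JSON. send_rows: Moves the arm, as the interface text tells. Shift numbers are shares of 150 mm and turn numbers shares of 180 degrees, none past 1 either way. Its arguments: {"type":"object","properties":{"deltas":{"type":"array","items":{"type":"array","items":{"type":"number"}}},"squeeze":{"type":"number"}},"required":["deltas"]}

```bash
mkdir -p pics; ls
cat > h.py <<'E'
import numpy as np, cv2
from bench import r
def grab(n,save=None):
    f=r.grab_frame(n); f={k:np.array(v) for k,v in f.items()}
    if save: cv2.imwrite(f'pics/{save}.png',f['pixels'][:,:,::-1])
    return f
def ray(f,u,v):
    R=cv2.Rodrigues(f['rvec'])[0]; d=R.T@np.linalg.solve(f['camera_matrix'],[u,v,1]); return -R.T@f['tvec'].ravel(),d
def onz(f,u,v,z):
    c,d=ray(f,u,v); return c+d*(z-c[2])/d[2]
def proj(f,p):
    return cv2.projectPoints(np.array(p,float).reshape(-1,3),f['rvec'],f['tvec'],f['camera_matrix'],None)[0].reshape(-1,2)
E
python3 - <<'E'
from h import *
o=r.get_obs(); print({k:np.round(v,3) for k,v in o.items()})
for n in('top','side','wrist'):
    f=grab(n,n+'0'); np.savez(f'pics/{n}0.npz',**f); c=ray(f,280,210); print(n,f['camera_matrix'][0,0],c)
a=[cv2.imread(f'pics/{n}0.png') for n in('top','side')]
E
```

```text
pics
{'clock': np.float64(0.0), 'joints': array([ 1.175,  0.478,  0.022,  1.556, -0.011,  1.109, -0.083]), 'qvel': array([-0.001, -0.   ,  0.   ,  0.001, -0.001,  0.   ,  0.002]), 'tau': array([-1.0000e-03, -5.9645e+01,  1.6080e+00, -2.8120e+01,  1.3000e-02,
        9.0000e-03, -0.0000e+00]), 'tcp_pos': array([ 0.191, -0.647,  0.241]), 'orientation': array([-3.107e+00, -4.500e-01,  1.000e-03]), 'contact_force': array([ 0.177, -0.113, -0.44 ]), 'moment': array([ 0.012, -0.01 , -0.007]), 'grip_width': np.float64(0.085)}
top 411.28894712940263 (array([ 0.36038009, -0.08188513,  1.1832468 ]), array([ 0.13780759,  0.0077359 , -0.99043898]))
side 540.2427648336741 (array([ 0.13008974, -1.32844863,  0.9675051 ]), array([ 0.24060068,  0.79461029, -0.55741374]))
wrist 307.3443299326477 (array([ 0.27012889, -0.62286713,  0.37309828]), array([-0.30702291, -0.07824209, -0.94852471]))
```

View pics/top0.png

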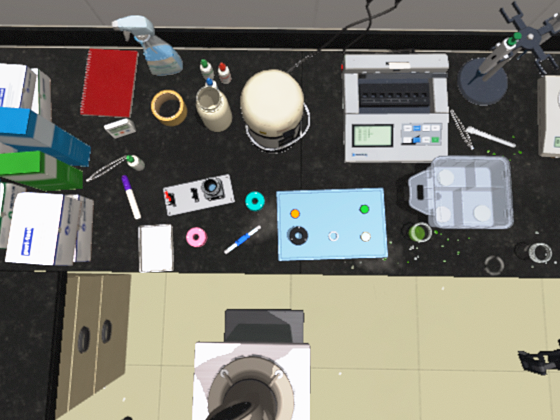

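View pics/side0.png

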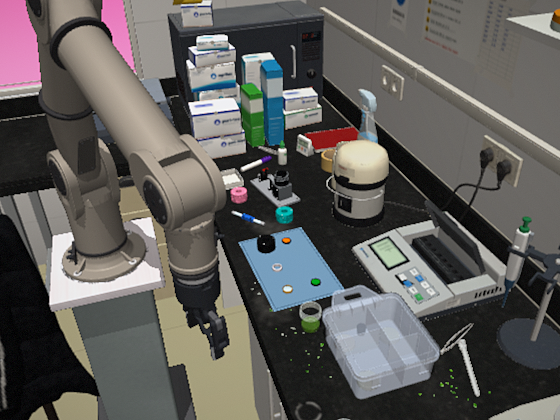

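The top view shows the orange filter at (295,214), green at (364,209), ring at (298,236), spacer at (334,236), lens at (365,237), barrel at (212,187), forks at (193,195) and (170,197), and the guide at (242,239). There is no blue filter. The side view agrees. Next I'll get coarse positions.

Run:
```python
from h import *
f=dict(np.load('pics/top0.npz'))
for n,u,v,z in[('orange',295,214,.008),('green',364,209,.008),('ring',298,236,.034),('spacer',334,236,.01),('lens',365,237,.01),('barrel',212,187,.098),('forks',182,196,.045),('guide',242,239,.007),('mat',332,224,.002),('tray',156,248,.02),('cup3?',419,233,.06)]:
    print(n,np.round(onz(f,u,v,z),3))
im=f['pixels'][:,:,::-1]
cv2.imwrite('pics/c1.png',cv2.resize(im[165:265,110:310],(800,400),interpolation=cv2.INTER_CUBIC))
w=cv2.imread('pics/wrist0.png');o=r.get_obs()
R=cv2.Rodrigues(o['orientation'])[0];print(np.round(R,3))
g=dict(np.load('pics/wrist0.npz'));Rc=cv2.Rodrigues(g['rvec'])[0].T
c=-Rc@g['tvec'].ravel();print('cam in tool',R.T@(c-o['tcp_pos']),np.round(R.T@Rc,3))
```

```text
orange [ 0.513 -0.116  0.008]
green [ 0.53  -0.315  0.008]
ring [ 0.448 -0.124  0.034]
spacer [ 0.451 -0.228  0.01 ]
lens [ 0.45  -0.316  0.01 ]
barrel [0.571 0.11  0.098]
forks [0.554 0.203 0.045]
guide [0.439 0.035 0.007]
mat [ 0.486 -0.223  0.002]
tray [0.409 0.275 0.02 ]
cup3? [ 0.459 -0.454  0.06 ]
[[ 0.959  0.284 -0.001]
 [ 0.284 -0.959  0.001]
 [-0.    -0.001 -1.   ]]
cam in tool [ 0.08218483 -0.00082542 -0.13155488] [[-0.001 -0.948 -0.319]
 [ 1.    -0.    -0.002]
 [ 0.002 -0.319  0.948]]
```

View pics/c1.png

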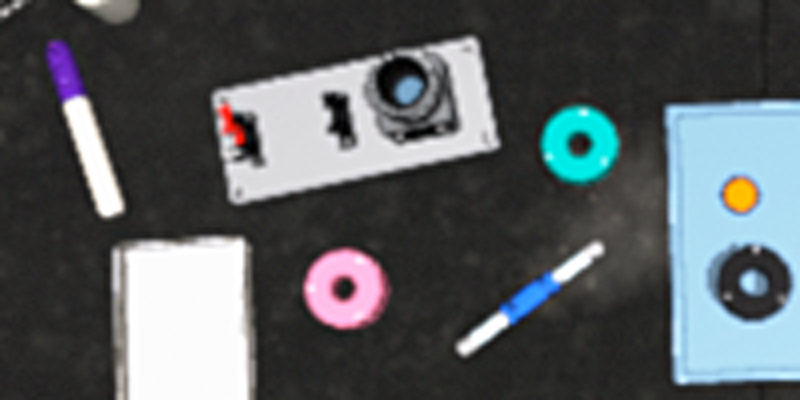

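The crop shows the head at upper left, with the barrel at crop (408,80), the fork and red jaw at (240,130), and the guide from (465,350) to (598,247). I'll move the wrist camera over the mat, at yaw 90° so that tool x is world +y and tool y is world +x.

>>> send_rows(deltas=[[1, 0.97, -0.93, -0.4, 0, 0, -0.408], [1, 0.97, -0.93, -0.4, 0, 0, -0.408], [1, 0.97, -0.93, -0.4, 0, 0, -0.408], [1, 0.97, -0.93, -0.4, 0, 0, -0.408], [1, 0.97, -0.93, -0.4, 0, 0, -0.408], [1, 0.97, -0.93, -0.4, 0, 0, -0.408], [1, 0.97, -0.93, -0.4, 0, 0, -0.408], [1, 0.97, -0.93, -0.4, 0, 0, -0.408], [1, 0.97, -0.93, -0.4, 0, 0, -0.408], [1, 0.97, -0.93, -0.4, 0, 0, -0.408], [1, 0.97, -0.93, -0.4, 0, 0, -0.408], [1, 0.97, -0.93, -0.4, 0, 0, -0.408]])

```text
clock: 1.15
tcp_pos: [0.2913, -0.472, 0.302]
orientation: [-2.221, -2.221, -0.0]
contact_force: [0.7, 0.7, 0.2]
grip_width: 0.0856
```

>>> send_rows(deltas=[[1, 0.78, 0.445, 0, 0, 0, 0], [1, 0.78, 0.445, 0, 0, 0, 0], [1, 0.78, 0.445, 0, 0, 0, 0], [1, 0.78, 0.445, 0, 0, 0, 0], [1, 0.78, 0.445, 0, 0, 0, 0]])

```text
clock: 1.57
tcp_pos: [0.3607, -0.3517, 0.3026]
orientation: [2.217, 2.226, 0.001]
contact_force: [0.6, -1.0, -0.4]
grip_width: 0.0854
```

>>> send_rows(deltas=[[1, 0.78, 0.445, 0, 0, 0, 0], [1, 0.78, 0.445, 0, 0, 0, 0], [1, 0.78, 0.445, 0, 0, 0, 0], [1, 0.78, 0.445, 0, 0, 0, 0], [1, 0.78, 0.445, 0, 0, 0, 0]])

```text
clock: 1.98
tcp_pos: [0.4268, -0.2361, 0.3025]
orientation: [2.218, 2.225, 0.001]
contact_force: [-0.3, 0.0, 0.1]
grip_width: 0.0854
```

>>> send_rows(deltas=[[1, 0.78, 0.445, 0.3, 0, 0, 0], [1, 0.78, 0.445, 0.3, 0, 0, 0], [1, 0.78, 0.445, 0.3, 0, 0, 0], [1, 0.78, 0.445, 0.3, 0, 0, 0], [1, 0.78, 0.445, 0.3, 0, 0, 0], [1, 0.78, 0.445, 0.3, 0, 0, 0]])

```text
clock: 2.48
tcp_pos: [0.4919, -0.1231, 0.2567]
orientation: [-2.224, -2.218, 0.002]
contact_force: [-0.1, -0.9, -0.5]
grip_width: 0.0854
```

Run:
```python
from h import *
o=r.get_obs(); print(np.round(o['tcp_pos'],4),np.round(cv2.Rodrigues(o['orientation'])[0],3),np.round(o['joints'],2))
f=grab('wrist','w1'); np.savez('pics/w1.npz',**f)
```

```text
[ 0.4919 -0.1231  0.2567] [[ 0.002  1.    -0.002]
 [ 1.    -0.002 -0.   ]
 [-0.    -0.002 -1.   ]] [ 0.59  0.23 -0.54  1.9   0.14  1.04 -0.01]
```

View pics/w1.png

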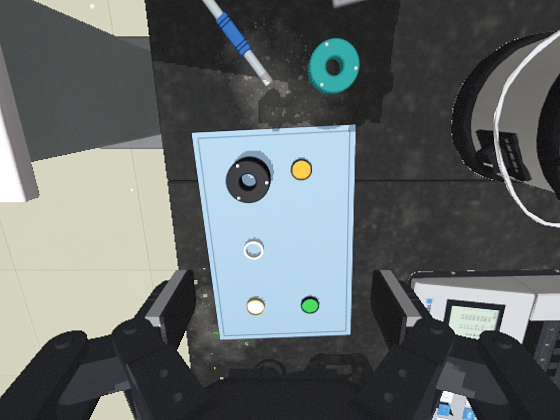

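The wrist view shows orange at (301,169), green at (310,305), ring at (248,180), spacer at (254,249), lens at (256,306) and the near guide tip at (268,80). Next I'll look at the head from above and detect everything in both images.

>>> send_rows(deltas=[[1, 0.92, 0.24, 0, 0, 0, 0], [1, 0.92, 0.24, 0, 0, 0, 0], [1, 0.92, 0.24, 0, 0, 0, 0], [1, 0.92, 0.24, 0, 0, 0, 0], [1, 0.92, 0.24, 0, 0, 0, 0]])

```text
clock: 2.95
tcp_pos: [0.5293, 0.0191, 0.2582]
orientation: [2.219, 2.223, 0.004]
contact_force: [-0.0, -0.3, 0.5]
grip_width: 0.0853
```

>>> send_rows(deltas=[[1, 0.92, 0.24, 0, 0, 0, 0], [1, 0.92, 0.24, 0, 0, 0, 0], [1, 0.92, 0.24, 0, 0, 0, 0], [1, 0.92, 0.24, 0, 0, 0, 0], [1, 0.92, 0.24, 0, 0, 0, 0], [1, 0.92, 0.24, 0, 0, 0, 0]])

```text
clock: 3.45
tcp_pos: [0.5653, 0.1521, 0.2572]
orientation: [2.224, 2.217, -0.002]
contact_force: [-0.1, -0.2, -0.2]
grip_width: 0.0857
```

```bash
cat >> h.py <<'E'
def blobs(f,mask,z,amin=30,roi=None):
    m=mask.astype(np.uint8)*255
    if roi: k=np.zeros_like(m);k[roi[1]:roi[3],roi[0]:roi[2]]=1;m*=k
    out=[]
    for c in cv2.findContours(m,cv2.RETR_EXTERNAL,cv2.CHAIN_APPROX_NONE)[0]:
        if cv2.contourArea(c)<amin: continue
        M=cv2.moments(c);u,v=M['m10']/M['m00'],M['m01']/M['m00']
        out.append((cv2.contourArea(c),np.round((u,v),1),np.round(onz(f,u,v,z),4),c))
    return sorted(out,key=lambda t:-t[0])
def hsv(f): return [x.astype(int) for x in cv2.split(cv2.cvtColor(f['pixels'],cv2.COLOR_RGB2HSV))]
def show(n,b,k=3):
    for t in b[:k]: print(n,int(t[0]),t[1],t[2])
E
python3 - <<'E'
from h import *
f=dict(np.load('pics/w1.npz'));H,S,V=hsv(f)
roi=(195,135,352,335)
show('orange',blobs(f,(H>8)&(H<28)&(S>170)&(V>150),.008,roi=roi))
show('green',blobs(f,(H>50)&(H<75)&(S>150),.008,roi=roi))
show('bluefilt',blobs(f,(H>100)&(S>170),.008,roi=roi))
show('ring',blobs(f,(V<75),.034,200,roi=roi))
show('white',blobs(f,(S<60)&(V>180),.010,40,roi=roi),4)
show('lens',blobs(f,(H>15)&(H<45)&(S>25)&(S<200)&(V>120),.010,40,roi=roi),4)
o=r.get_obs(); print(np.round(o['tcp_pos'],4),np.round(o['joints'],2))
f=grab('wrist','w2'); np.savez('pics/w2.npz',**f)
E
```

```text
orange 246 [300.9 169.6] [ 0.5138 -0.1134  0.008 ]
green 158 [309.8 305.5] [ 0.5298 -0.3129  0.008 ]
ring 1487 [248.4 179.1] [ 0.4509 -0.1196  0.034 ]
ring 1059 [200.6 249.5] [ 0.3866 -0.2106  0.034 ]
white 20300 [276.5 208.4] [ 0.4829 -0.1637  0.01  ]
white 346 [203.6 200.1] [ 0.3893 -0.1522  0.01  ]
white 219 [285.8 302.1] [ 0.4949 -0.3056  0.01  ]
white 173 [254.6 307.8] [ 0.4496 -0.3154  0.01  ]
lens 247 [301.2 169.3] [ 0.5141 -0.1127  0.01  ]
lens 218 [255.  307.2] [ 0.4502 -0.3143  0.01  ]
[0.5653 0.1521 0.2572] [ 0.13  0.39 -0.64  1.72  0.26  1.11 -0.6 ]
```

View pics/w2.png

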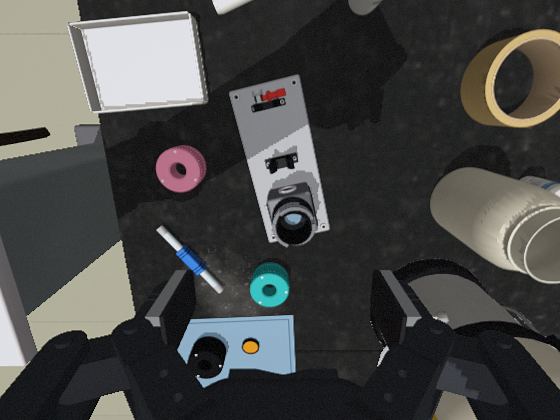

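The head is at (285,160) in the image, with its mouth near (293,220) and the fork jaw at (268,98). I'll fit the plate outline and zoom on the barrel.

Run:
```python
from h import *
f=dict(np.load('pics/w2.npz'));im=f['pixels'][:,:,::-1].copy()
m=((f['pixels'].min(2)>95)).astype(np.uint8); k=np.zeros_like(m);k[70:250,225:335]=1
b=blobs(f,m*k>0,.01,300); show('plate',b,2)
pts=np.array([onz(f,*p[0],.010)[:2] for p in b[0][3]])*1000
pts_f=pts.astype(np.float32)
rc=cv2.minAreaRect(pts_f); print(rc); print(np.round(cv2.boxPoints(rc),1))
H,S,V=hsv(f)
cr=im[165:250,250:345]; cr=cv2.resize(cr,None,fx=8,fy=7,interpolation=cv2.INTER_CUBIC); cv2.imwrite('pics/c2.png',cr[:, :]); print(cr.shape)
# red jaw
show('red',blobs(f,((H<8)|(H>172))&(S>150)&(V>100),.046,10,(230,70,310,130)),2)
show('guide',blobs(f,(H>100)&(H<125)&(S>150),.014,50,(140,210,240,310)),2)
```

```text
plate 8517 [278.1 145.9] [0.5594 0.1908 0.01  ]
((565.7044067382812, 161.33828735351562), (83.41032409667969, 206.11688232421875), 12.943312644958496)
[[502.  252.4]
 [548.1  51.6]
 [629.4  70.2]
 [583.3 271.1]]
(595, 760, 3)
red 121 [273.7  94.3] [0.5559 0.2481 0.046 ]
guide 381 [190.7 259.9] [0.4393 0.0391 0.014 ]
```

View pics/c2.png

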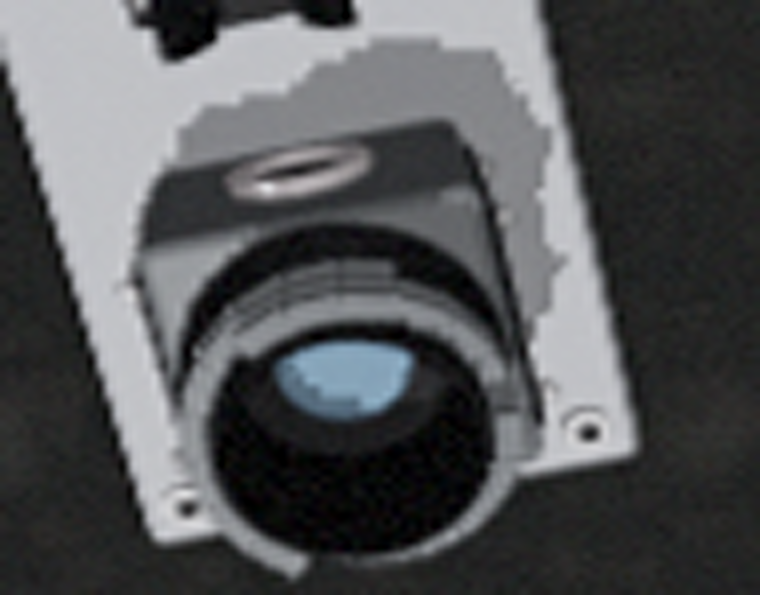

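Run:
```python
from h import *
f=dict(np.load('pics/w2.npz'))
print('mouth',onz(f,293.9-.5,227.9-.5,.098))
# hull edges of plate: fit long sides' direction with lines at z=.01
for a,b in[((230,92),(299,76)),((329.5,229),(299,76)),((270.5,242),(230,92))]:
    A,B=onz(f,*a,.01)[:2],onz(f,*b,.01)[:2];print(A,B,np.degrees(np.arctan2(*(B-A)[::-1])),np.linalg.norm(B-A))
t=dict(np.load('pics/top0.npz'));print('top mouth',onz(t,110+403/4-.5,165+85/4-.5,.098))
H,S,V=hsv(f)
b=blobs(f,(H>100)&(H<125)&(S>150),.014,50,(140,210,240,310))[0]
p=np.array([onz(f,*q[0],.014)[:2] for q in b[3]],np.float32)*1000;print(cv2.minAreaRect(p))
g=f['pixels'].min(2)>150
for bb in blobs(f,g,.007,20,(150,215,228,300)): print(bb[:3])
```

```text
mouth [0.57578262 0.11940628 0.098     ]
[0.50460357 0.25217153] [0.58380791 0.26876228] 11.830563304197124 0.08092329828043486
[0.62658089 0.0820767 ] [0.58380791 0.26876228] 102.90474715515323 0.19152292906066823
[0.54805645 0.06351435] [0.50460357 0.25217153] 102.97056777676497 0.19359670440593885
top mouth [0.57440322 0.11520067 0.098     ]
((439.7441101074219, 38.679630279541016), (21.09540367126465, 44.48664093017578), 38.19674301147461)
(139.5, array([169. , 238.6]), array([0.4108, 0.0676, 0.007 ]))
(126.0, array([210.7, 281.4]), array([0.462 , 0.0014, 0.007 ]))
```

>>> send_rows(deltas=[[1, -0.9, -0.343, 0.333, 0, 0, 0.25], [0.5, -0.9, -0.343, 0.333, 0, 0, 0.25], [0.5, -0.9, -0.343, 0.333, 0, 0, 0.25], [0.5, -0.9, -0.343, 0.333, 0, 0, 0.25], [0.5, -0.9, -0.343, 0.333, 0, 0, 0.25], [0.5, -0.9, -0.343, 0.333, 0, 0, 0.25], [0.5, -0.9, -0.343, 0.333, 0, 0, 0.25], [0.5, -0.9, -0.343, 0.333, 0, 0, 0.25]])

```text
clock: 4.17
tcp_pos: [0.5125, 0.0157, 0.2076]
orientation: [2.906, 1.19, -0.001]
contact_force: [-0.0, 0.3, -0.6]
grip_width: 0.0431
```

>>> send_rows(deltas=[[0.5, -0.615, 0.615, 0.4, 0, 0, 0], [0.5, -0.615, 0.615, 0.9, 0, 0, 0], [0.5, -0.615, 0.615, 0.9, 0, 0, 0], [0.5, -0.615, 0.615, 0.9, 0, 0, 0], [0.5, -0.615, 0.615, 0.9, 0, 0, 0], [0.5, -0.615, 0.615, 0.9, 0, 0, 0], [0.5, -0.615, 0.615, 0.9, 0, 0, 0], [0.5, -0.615, 0.615, 0.9, 0, 0, 0]])

```text
clock: 4.83
tcp_pos: [0.5133, -0.1111, 0.0733]
orientation: [2.903, 1.2, 0.002]
contact_force: [0.1, -0.2, 0.5]
grip_width: 0.0428
```

```bash
cat >> h.py <<'E'
def pose():
    o=r.get_obs(); return np.array(o['tcp_pos']),cv2.Rodrigues(np.array(o['orientation']))[0],o
def plan(xy,z=None,yaw=None):
    "tool shift fractions & turn fraction from measured pose"
    p,R,o=pose(); t=np.array([xy[0],xy[1],p[2] if z is None else z]); d=R.T@(t-p)/.15
    out=[np.round(d,3)]
    if yaw is not None:
        y=np.radians(yaw);Rt=np.array([[np.cos(y),np.sin(y),0],[np.sin(y),-np.cos(y),0],[0,0,-1.]])
        out.append(np.round(cv2.Rodrigues(R.T@Rt)[0].ravel()/np.pi,3))
    print('at',np.round(p,4),'yaw',np.round(np.degrees(np.arctan2(R[1,0],R[0,0])),2),'tilt',np.round(R[:2,2],4),'F',np.round(o['contact_force'],1),'w',round(float(o['grip_width']),4),'q7',round(float(o['joints'][6]),2),'->',*out)
E
python3 - <<'E'
from h import *
f=grab('wrist','w3');H,S,V=hsv(f)
b=blobs(f,(H>8)&(H<28)&(S>170)&(V>150),.008);show('orange',b)
p,R,o=pose();print(proj(f,[p,p*[1,1,0]+[0,0,.008]]))
plan(b[0][2],.016,45)
E
```

```text
orange 748 [287.1 233.5] [ 0.5148 -0.1128  0.008 ]
[[283.95454016 283.79813662]
 [283.70836998 232.27823103]]
at [ 0.5138 -0.1105  0.0738] yaw 44.98 tilt [ 0.0025 -0.    ] F [ 0.2 -0.1  0.3] w 0.0425 q7 -0.94 -> [-0.007  0.015  0.385] [ 0.001 -0.001 -0.   ]
```

View pics/w3.png

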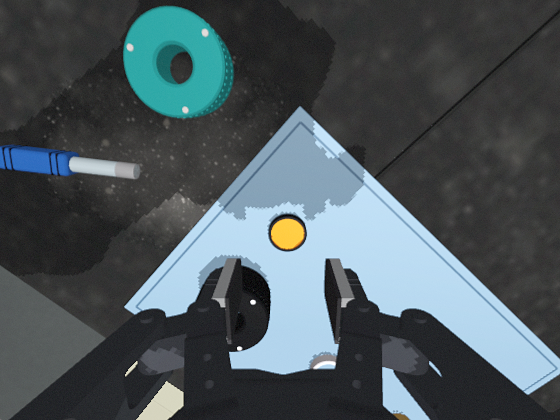

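The filter sits at (287,233), about 1–2 mm from the predicted spot. I'll descend, grip and lift.

>>> send_rows(deltas=[[0.5, -0.007, 0.015, 0.1, 0, 0, 0], [0.5, -0.007, 0.015, 0.25, 0, 0, 0], [0.5, -0.007, 0.015, 0.395, 0, 0, 0], [0.5, -0.007, 0.015, 0.395, 0, 0, 0], [0.5, -0.007, 0.015, 0.395, 0, 0, 0], [0.2, -0.007, 0.015, 0.395, 0, 0, 0], [0.2, -0.007, 0.015, 0.395, 0, 0, 0], [0.2, -0.007, 0.015, 0.395, 0, 0, 0], [0.2, -0.007, 0.015, 0.395, 0, 0, 0], [0.2, -0.007, 0.015, 0.395, 0, 0, 0], [0.2, -0.007, 0.015, 0.395, 0, 0, 0]], squeeze=30)

```text
clock: 5.8
tcp_pos: [0.5146, -0.113, 0.0145]
orientation: [2.902, 1.2, 0.003]
contact_force: [-1.4, 1.7, 8.0]
grip_width: 0.0243
```

>>> send_rows(deltas=[[0.2, 0, 0, -0.3, 0, 0, 0], [0.2, 0, 0, -0.6, 0, 0, 0], [0.2, 0, 0, -1, 0, 0, 0], [0.2, 0, 0, -1, 0, 0, 0], [0.2, 0, 0, -1, 0, 0, 0], [0.2, 0, 0, -1, 0, 0, 0]])

```text
clock: 6.3
tcp_pos: [0.5145, -0.1136, 0.165]
orientation: [2.901, 1.199, 0.005]
contact_force: [-0.8, -0.2, -0.4]
grip_width: 0.0246
```

Run:
```python
from h import *
f=grab('wrist');im=f['pixels'][:,:,::-1];cv2.imwrite('pics/c3.png',cv2.resize(im[240:370,190:380],None,fx=4,fy=4,interpolation=cv2.INTER_CUBIC))
p,R,o=pose();H,S,V=hsv(f)
show('orange',blobs(f,(H>8)&(H<28)&(S>170)&(V>150),p[2]-.0145+.008));plan((.5757,.1185),None,103)
```

```text
orange 1293 [282.6 277. ] [ 0.5136 -0.1135  0.1569]
at [ 0.5133 -0.1135  0.1634] yaw 44.91 tilt [ 0.0005 -0.0006] F [-0.5 -0.5 -0.6] w 0.0243 q7 -0.86 -> [ 1.387e+00 -8.020e-01 -1.000e-03] [ 0.     0.    -0.323]
```

View pics/c3.png

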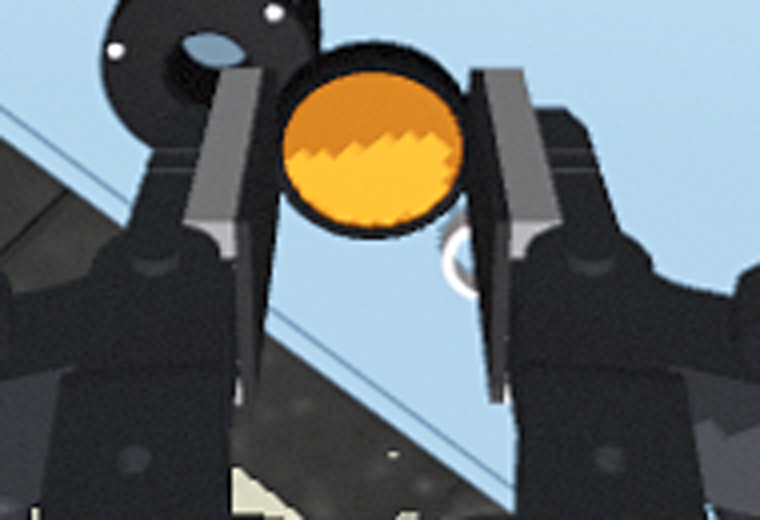

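The filter is held level and centred between the pads. I'll carry it beside the barrel and re-measure the mouth up close.

>>> send_rows(deltas=[[0.2, 0.623, -0.287, 0, 0, 0, -0.323], [0.2, 0.623, -0.287, 0, 0, 0, -0.323], [0.2, 0.623, -0.287, 0, 0, 0, -0.323], [0.2, 0.623, -0.287, 0, 0, 0, -0.323], [0.2, 0.623, -0.287, 0, 0, 0, -0.323], [0.2, 0.623, -0.287, 0, 0, 0, -0.323], [0.2, 0.623, -0.287, 0, 0, 0, -0.323], [0.2, 0.623, -0.287, 0, 0, 0, -0.323], [0.2, 0.623, -0.287, 0, 0, 0, -0.323], [0.2, 0.623, -0.287, 0, 0, 0, -0.323]])

```text
clock: 7.18
tcp_pos: [0.5483, -0.0169, 0.1615]
orientation: [-1.956, -2.455, 0.002]
contact_force: [-0.4, -0.1, 0.3]
grip_width: 0.0246
```

>>> send_rows(deltas=[[0.2, 0.573, 0.377, 0, 0, 0, 0], [0.2, 0.573, 0.377, 0, 0, 0, 0], [0.2, 0.573, 0.377, 0, 0, 0, 0], [0.2, 0.573, 0.377, 0, 0, 0, 0], [0.2, 0.573, 0.377, 0, 0, 0, 0], [0.2, 0.573, 0.377, 0, 0, 0, 0]])

```text
clock: 7.68
tcp_pos: [0.5844, 0.0786, 0.1622]
orientation: [-1.957, -2.457, 0.003]
contact_force: [-0.3, -0.2, 0.4]
grip_width: 0.0243
```

Run:
```python
from h import *
f=grab('wrist','w4');np.savez('pics/w4.npz',**f);im=f['pixels'][:,:,::-1];H,S,V=hsv(f)
uv=proj(f,[.5757,.1185,.098])[0];print('pred mouth',uv)
u,v=uv.astype(int);cv2.imwrite('pics/c4.png',cv2.resize(im[v-60:v+90,u-80:u+80],None,fx=4,fy=4,interpolation=cv2.INTER_CUBIC))
print(u-80,v-60)
p,R,o=pose();show('orange',blobs(f,(H>8)&(H<28)&(S>150)&(V>100),p[2]-.0125+.006))
plan((.5757,.1185),None,102.93)
```

```text
pred mouth [283.17346993 175.93953338]
203 115
orange 1335 [282.7 277. ] [0.5846 0.0795 0.1559]
at [0.5845 0.078  0.1624] yaw 102.89 tilt [-0.0014 -0.0015] F [ 0.6 -0.9  0.2] w 0.0245 q7 -0.33 -> [ 0.276  0.003 -0.   ] [-0.001  0.    -0.   ]
```

View pics/c4.png

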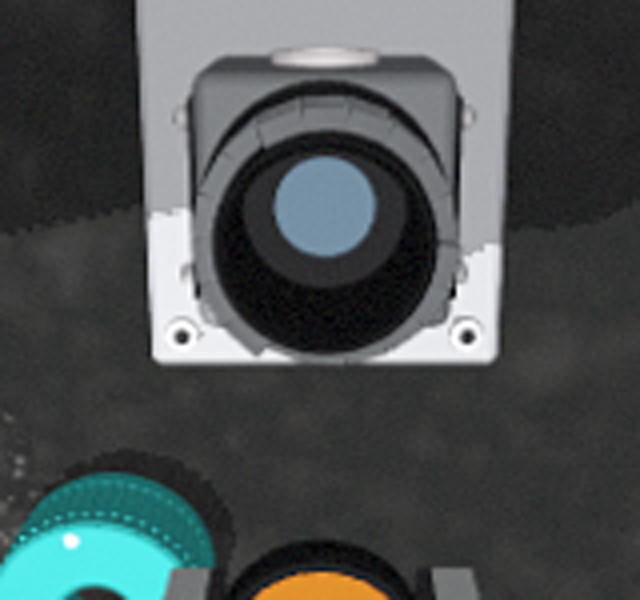

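The crop puts the mouth centre at (325,242), which is pixel (283.7,175), within 1 px of the prediction. I'll move over it and lower.

>>> send_rows(deltas=[[0.2, 0.272, 0.002, 0, 0, 0, 0], [0.2, 0.272, 0.002, 0, 0, 0, 0], [0.2, 0.272, 0.002, 0, 0, 0, 0], [0.2, 0.272, 0.002, 0.2, 0, 0, 0], [0.2, 0.272, 0.002, 0.3, 0, 0, 0], [0.2, 0.272, 0.002, 0.345, 0, 0, 0], [0.2, 0.272, 0.002, 0.345, 0, 0, 0], [0.2, 0.272, 0.002, 0.345, 0, 0, 0]])

```text
clock: 8.4
tcp_pos: [0.5765, 0.1185, 0.1116]
orientation: [1.956, 2.458, -0.0]
contact_force: [-0.1, -0.3, -0.1]
grip_width: 0.0247
```

Run:
```python
from h import *
f=dict(np.load('pics/w4.npz'));print('mouth',onz(f,283.75,175,.098))
plan((.5758,.1191),.1095,102.93)
f=grab('wrist','w5');p,R,o=pose();H,S,V=hsv(f);show('orange',blobs(f,(H>8)&(H<28)&(S>150)&(V>100),p[2]-.0125+.006))
```

```text
mouth [0.5759255  0.11918505 0.098     ]
at [0.5765 0.1185 0.1116] yaw 102.97 tilt [ 0.0001 -0.0003] F [-0.1 -0.3 -0.1] w 0.0247 q7 -0.45 -> [ 0.005 -0.003  0.014] [0. 0. 0.]
orange 1333 [282.7 276.9] [0.5766 0.1195 0.1057]
```

>>> send_rows(deltas=[[0.2, 0.001, -0.003, 0.014, 0, 0, 0], [0.2, 0.001, -0.003, 0.014, 0, 0, 0], [0.2, 0.001, -0.003, 0.014, 0, 0, 0], [0.45, 0.001, -0.003, 0.014, 0, 0, 0], [0.45, 0.001, -0.003, 0.014, 0, 0, 0], [0.45, 0.001, -0.003, 0.014, 0, 0, 0]])

```text
clock: 8.95
tcp_pos: [0.5757, 0.1196, 0.1094]
orientation: [1.954, 2.46, 0.0]
contact_force: [-0.7, -0.4, -0.5]
grip_width: 0.0389
```

>>> send_rows(deltas=[[0.45, 0, 0, -0.2, 0, 0, 0], [0.45, -0.1, 0, -0.4, 0, 0, 0], [0.45, -0.25, 0, -0.6, 0, 0, 0], [0.45, -0.25, 0, -0.6, 0, 0, 0], [0.45, -0.25, 0, -0.6, 0, 0, 0], [0.45, -0.25, 0, -0.6, 0, 0, 0]])

```text
clock: 9.45
tcp_pos: [0.5836, 0.0831, 0.1988]
orientation: [-1.954, -2.459, 0.001]
contact_force: [0.1, 0.3, 0.4]
grip_width: 0.0386
```

Run:
```python
from h import *
f=grab('wrist','w6');H,S,V=hsv(f)
b=blobs(f,(H>8)&(H<28)&(S>150)&(V>60),.068);show('orange in barrel',b)
plan((.53,-.313),None,90)
t=grab('top','t1');H,S,V=hsv(t)
show('green',blobs(t,(H>50)&(H<75)&(S>150),.008,8,(278,190,385,260)))
w=blobs(t,(S<60)&(V>200),.010,8,(278,190,385,260));show('white',w)
show('ring',blobs(t,V<70,.034,50,(278,190,385,260)))
```

```text
orange in barrel 549 [283.3 163.5] [0.5756 0.1199 0.068 ]
at [0.5831 0.0835 0.1982] yaw 103.12 tilt [-0.0018 -0.    ] F [-0.1  0.3 -1. ] w 0.0384 q7 -0.31 -> [-2.494e+00 -9.450e-01  1.000e-03] [-0.001 -0.     0.073]
green 40 [363.9 208.7] [ 0.5313 -0.3146  0.008 ]
white 74 [333.2 235.7] [ 0.452  -0.2256  0.01  ]
white 61 [365.9 235.8] [ 0.453  -0.3187  0.01  ]
ring 200 [297.9 235.4] [ 0.4495 -0.124   0.034 ]
ring 172 [287.1 254.7] [ 0.3953 -0.0947  0.034 ]
```

The orange filter lies centred on the barrel floor. Now the green one.

>>> send_rows(deltas=[[0.5, -0.85, -0.32, 0, 0, 0, 0.073], [0.5, -0.85, -0.32, 0, 0, 0, 0.073], [0.5, -0.85, -0.32, 0, 0, 0, 0.073], [0.5, -0.85, -0.32, 0, 0, 0, 0.073], [0.5, -0.85, -0.32, 0, 0, 0, 0.073]])

```text
clock: 9.97
tcp_pos: [0.5648, -0.0566, 0.1976]
orientation: [-2.229, -2.213, 0.006]
contact_force: [0.3, -0.1, -0.1]
grip_width: 0.0428
```

>>> send_rows(deltas=[[0.5, -0.872, -0.118, 0, 0, 0, 0], [0.5, -0.872, -0.118, 0, 0, 0, 0], [0.5, -0.872, -0.118, 0, 0, 0, 0], [0.5, -0.872, -0.118, 0, 0, 0, 0], [0.5, -0.872, -0.118, 0, 0, 0, 0]])

```text
clock: 10.38
tcp_pos: [0.5475, -0.1853, 0.198]
orientation: [-2.227, -2.214, 0.002]
contact_force: [-0.7, 0.8, -0.1]
grip_width: 0.0424
```

>>> send_rows(deltas=[[0.5, -0.872, -0.118, 0.3, 0, 0, 0], [0.5, -0.872, -0.118, 0.6, 0, 0, 0], [0.5, -0.872, -0.118, 0.82, 0, 0, 0], [0.5, -0.872, -0.118, 0.82, 0, 0, 0], [0.5, -0.872, -0.118, 0.82, 0, 0, 0], [0.5, -0.872, -0.118, 0.82, 0, 0, 0]])

```text
clock: 10.88
tcp_pos: [0.5276, -0.3132, 0.0713]
orientation: [-2.219, -2.213, 0.004]
contact_force: [-1.1, 0.4, 0.6]
grip_width: 0.0429
```

Run:
```python
from h import *
f=grab('wrist','w7');H,S,V=hsv(f)
b=blobs(f,(H>45)&(H<80)&(S>150),.008);show('green',b)
plan(b[0][2],.016,90)
```

```text
green 184 [290.5 243.3] [ 0.5325 -0.3192  0.008 ]
green 48 [102. 300.] [ 0.3924 -0.3654  0.008 ]
at [ 0.5297 -0.3114  0.0739] yaw 89.97 tilt [-0.0036  0.0035] F [-0.2 -0.1  1. ] w 0.0422 q7 0.12 -> [-0.053  0.02   0.386] [-0.001 -0.001 -0.   ]
```

Run:
```python
from h import *
f=grab('wrist','w8');H,S,V=hsv(f)
print(f['pixels'][215:255:5,286].tolist())
b=blobs(f,(H>40)&(H<85)&(S>110)&(V>40),.008,100,(230,190,340,300));show('green',b)
plan(b[0][2],.016,90)
```

```text
[[81, 101, 119], [73, 117, 78], [95, 226, 116], [94, 225, 112], [93, 224, 113], [92, 224, 112], [89, 223, 111], [61, 170, 77]]
green 786 [285.  235.4] [ 0.531  -0.3127  0.008 ]
at [ 0.5315 -0.3105  0.0759] yaw 90.07 tilt [-0.0003  0.0027] F [0.3 0.3 0.7] w 0.0429 q7 0.12 -> [-0.016 -0.003  0.399] [-0.    -0.001  0.   ]
```

>>> send_rows(deltas=[[0.5, -0.014, 0, 0.15, 0, 0, 0], [0.5, -0.014, 0, 0.3, 0, 0, 0], [0.5, -0.014, 0, 0.4, 0, 0, 0], [0.5, -0.014, 0, 0.4, 0, 0, 0], [0.5, -0.014, 0, 0.4, 0, 0, 0], [0.2, -0.014, 0, 0.4, 0, 0, 0], [0.2, -0.014, 0, 0.4, 0, 0, 0], [0.2, -0.014, 0, 0.4, 0, 0, 0], [0.2, -0.014, 0, 0.4, 0, 0, 0], [0.2, -0.014, 0, 0.4, 0, 0, 0], [0.2, -0.014, 0, 0.4, 0, 0, 0]], squeeze=30)

```text
clock: 11.9
tcp_pos: [0.5326, -0.316, 0.019]
orientation: [2.22, 2.217, 0.003]
contact_force: [-0.2, 1.2, 6.7]
grip_width: 0.0172
```

>>> send_rows(deltas=[[0.2, 0, 0, -0.3, 0, 0, 0], [0.2, 0, 0, -0.6, 0, 0, 0], [0.2, 0, 0, -0.95, 0, 0, 0], [0.2, 0.4, 0, -0.95, 0, 0, 0], [0.2, 0.7, 0.1, -0.95, 0, 0, 0], [0.2, 0.873, 0.119, -0.95, 0, 0, 0], [0.2, 0.873, 0.119, -0.95, 0, 0, 0]])

```text
clock: 12.48
tcp_pos: [0.5509, -0.1762, 0.1618]
orientation: [2.212, 2.229, 0.009]
contact_force: [-1.1, 0.2, -0.4]
grip_width: 0.0172
```

>>> send_rows(deltas=[[0.2, 0.873, 0.119, 0, 0, 0, 0], [0.2, 0.873, 0.119, 0, 0, 0, 0], [0.2, 0.873, 0.119, 0, 0, 0, 0], [0.2, 0.873, 0.119, 0, 0, 0, 0], [0.2, 0.873, 0.119, 0, 0, 0, 0]])

```text
clock: 12.9
tcp_pos: [0.5673, -0.0487, 0.1603]
orientation: [2.214, 2.228, 0.005]
contact_force: [-0.2, -0.1, 0.9]
grip_width: 0.0173
```

>>> send_rows(deltas=[[0.2, 0.873, 0.119, 0, 0, 0, -0.072], [0.2, 0.873, 0.119, 0, 0, 0, -0.072], [0.2, 0.873, 0.119, 0, 0, 0, -0.072], [0.2, 0.873, 0.119, 0, 0, 0, -0.072], [0.2, 0.873, 0.119, 0, 0, 0, -0.072], [0.2, 0.873, 0.119, 0, 0, 0, -0.072], [0.2, 0.873, 0.119, 0, 0, 0, -0.072]])

```text
clock: 13.48
tcp_pos: [0.5847, 0.0744, 0.1588]
orientation: [1.961, 2.453, -0.002]
contact_force: [0.1, -0.4, -0.0]
grip_width: 0.0171
```

Run:
```python
from h import *
f=grab('wrist','w9');H,S,V=hsv(f)
p,R,o=pose()
b=blobs(f,(H>40)&(H<85)&(S>110)&(V>40),.158+.008-.016,100);show('green',b)
b=blobs(f,(H>8)&(H<28)&(S>150)&(V>60),.068);show('orange',b)
plan((.5758,.1193),.1100,102.93)
```

```text
orange 766 [284.6 160.7] [0.576  0.1199 0.068 ]
at [0.5847 0.0743 0.1587] yaw 102.69 tilt [-0.0001 -0.0016] F [ 0.9 -0.4  0.5] w 0.0171 q7 -0.33 -> [0.306 0.008 0.324] [-0.     0.    -0.001]
```

The grasp missed; the fingers slid over the top. I'll see where the green filter is now.

Run:
```python
from h import *
t=grab('top','t2');H,S,V=hsv(t)
show('green',blobs(t,(H>45)&(H<80)&(S>130),.008,5,(200,170,400,275)))
f=dict(np.load('pics/w2.npz'))
w=cv2.imread('pics/w9.png')
cv2.imwrite('pics/c5.png',np.hstack([cv2.resize(t['pixels'][185:265,200:400,::-1],None,fx=3,fy=3),cv2.resize(w[215:375,180:380],(200,240))]))
```

```text
green 41 [364.2 208.3] [ 0.5325 -0.3154  0.008 ]
```

View pics/c5.png

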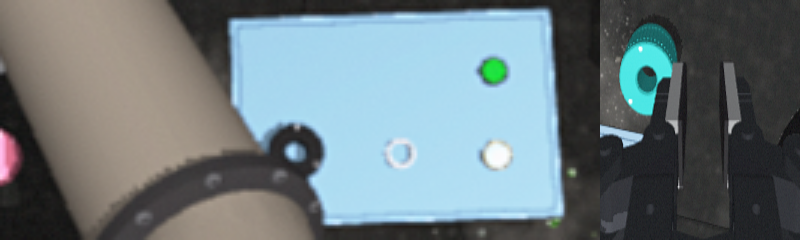

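Green is still in place. At 27 mm opening the tips sit about 2 mm farther back than I assumed, so I was too high. I'm going back to grip lower.

>>> send_rows(deltas=[[0.5, -0.824, -0.312, 0, 0, 0, 0.072], [0.5, -0.824, -0.312, 0, 0, 0, 0.072], [0.5, -0.824, -0.312, 0, 0, 0, 0.072], [0.5, -0.824, -0.312, 0, 0, 0, 0.072], [0.5, -0.824, -0.312, 0, 0, 0, 0.072]])

```text
clock: 14.0
tcp_pos: [0.5655, -0.0605, 0.1584]
orientation: [2.232, 2.209, -0.004]
contact_force: [-0.3, -0.1, 0.2]
grip_width: 0.0424
```

>>> send_rows(deltas=[[0.5, -0.873, -0.119, 0, 0, 0, 0], [0.5, -0.873, -0.119, 0, 0, 0, 0], [0.5, -0.873, -0.119, 0, 0, 0, 0], [0.5, -0.873, -0.119, 0, 0, 0, 0], [0.5, -0.873, -0.119, 0, 0, 0, 0]])

```text
clock: 14.42
tcp_pos: [0.5473, -0.1894, 0.1585]
orientation: [2.231, 2.212, -0.002]
contact_force: [-0.3, 0.5, 0.2]
grip_width: 0.0424
```

>>> send_rows(deltas=[[0.5, -0.873, -0.119, 0.2, 0, 0, 0], [0.5, -0.873, -0.119, 0.4, 0, 0, 0], [0.5, -0.873, -0.119, 0.557, 0, 0, 0], [0.5, -0.873, -0.119, 0.557, 0, 0, 0], [0.5, -0.873, -0.119, 0.557, 0, 0, 0], [0.5, -0.873, -0.119, 0.557, 0, 0, 0], [0.5, -0.873, -0.119, 0.557, 0, 0, 0]])

```text
clock: 15.0
tcp_pos: [0.5317, -0.3134, 0.0756]
orientation: [-2.22, -2.222, -0.003]
contact_force: [0.6, 0.8, 1.4]
grip_width: 0.0427
```

```bash
cat >> h.py <<'E'
OFF=np.array([.0822,-.0008,-.1316])
def campose(f):
    "TCP estimate from the camera pose of a wrist frame"
    Rc=cv2.Rodrigues(f['rvec'])[0].T; c=-Rc@f['tvec'].ravel(); R=pose()[1]; return c-R@OFF
E
python3 - <<'E'
from h import *
f=grab('wrist','w10');H,S,V=hsv(f)
b=blobs(f,(H>40)&(H<85)&(S>110)&(V>40),.008,100,(230,190,340,300));show('green',b)
print('campose',campose(f))
plan(b[0][2],.012,90)
E
```

```text
green 765 [283.1 231.8] [ 0.532  -0.3129  0.008 ]
campose [ 0.53319952 -0.31328313  0.07578733]
at [ 0.5322 -0.3132  0.0763] yaw 90.1 tilt [0.0022 0.0009] F [-0.6  0.   0.2] w 0.0427 q7 0.12 -> [ 0.002 -0.002  0.429] [ 0.001 -0.     0.001]
```

>>> send_rows(deltas=[[0.5, 0.002, -0.002, 0.15, 0, 0, 0], [0.5, 0.002, -0.002, 0.3, 0, 0, 0], [0.5, 0.002, -0.002, 0.425, 0, 0, 0], [0.5, 0.002, -0.002, 0.425, 0, 0, 0], [0.5, 0.002, -0.002, 0.425, 0, 0, 0], [0.2, 0.002, -0.002, 0.425, 0, 0, 0], [0.2, 0.002, -0.002, 0.425, 0, 0, 0], [0.2, 0.002, -0.002, 0.425, 0, 0, 0], [0.2, 0.002, -0.002, 0.425, 0, 0, 0], [0.2, 0.002, -0.002, 0.425, 0, 0, 0], [0.2, 0.002, -0.002, 0.425, 0, 0, 0]])

```text
clock: 15.97
tcp_pos: [0.5314, -0.3142, 0.0131]
orientation: [2.22, 2.221, 0.002]
contact_force: [-0.2, 1.6, 5.4]
grip_width: 0.0247
```

>>> send_rows(deltas=[[0.2, 0, 0, -0.3, 0, 0, 0], [0.2, 0, 0, -0.6, 0, 0, 0], [0.2, 0, 0, -0.95, 0, 0, 0], [0.2, 0, 0, -0.95, 0, 0, 0], [0.2, 0, 0, -0.95, 0, 0, 0]])

```text
clock: 16.38
tcp_pos: [0.5337, -0.3157, 0.1605]
orientation: [2.215, 2.214, 0.005]
contact_force: [0.4, 0.0, -0.6]
grip_width: 0.0245
```

Run:
```python
from h import *
f=grab('wrist','w11');H,S,V=hsv(f)
b=blobs(f,(H>40)&(H<85)&(S>110)&(V>40),.152,100,(230,190,340,330));show('green',b)
plan((.5847,.080),None,102.93)
```

```text
green 1379 [282.7 277.6] [ 0.5338 -0.3165  0.152 ]
at [ 0.532  -0.3154  0.1575] yaw 89.97 tilt [ 0.0054 -0.0031] F [0.5 0.2 0.8] w 0.0248 q7 0.17 -> [ 2.636  0.35  -0.006] [ 0.002  0.001 -0.072]
```

>>> send_rows(deltas=[[0.2, 0.876, 0.117, 0, 0, 0, 0], [0.2, 0.876, 0.117, 0, 0, 0, 0], [0.2, 0.876, 0.117, 0, 0, 0, 0], [0.2, 0.876, 0.117, 0, 0, 0, 0], [0.2, 0.876, 0.117, 0, 0, 0, 0]])

```text
clock: 16.85
tcp_pos: [0.5479, -0.1782, 0.1532]
orientation: [-2.212, -2.227, -0.001]
contact_force: [0.2, -1.7, 0.1]
grip_width: 0.0249
```

>>> send_rows(deltas=[[0.2, 0.876, 0.117, 0, 0, 0, 0], [0.2, 0.876, 0.117, 0, 0, 0, 0], [0.2, 0.876, 0.117, 0, 0, 0, 0], [0.2, 0.876, 0.117, 0, 0, 0, 0], [0.2, 0.876, 0.117, 0, 0, 0, 0]])

```text
clock: 17.27
tcp_pos: [0.5654, -0.0486, 0.1535]
orientation: [-2.214, -2.226, -0.001]
contact_force: [0.3, -0.0, -0.2]
grip_width: 0.0249
```

>>> send_rows(deltas=[[0.2, 0.876, 0.117, 0, 0, 0, -0.072], [0.2, 0.876, 0.117, 0, 0, 0, -0.072], [0.2, 0.876, 0.117, 0, 0, 0, -0.072], [0.2, 0.876, 0.117, 0, 0, 0, -0.072], [0.2, 0.876, 0.117, 0, 0, 0, -0.072], [0.2, 0.876, 0.117, 0, 0, 0, -0.072], [0.2, 0.876, 0.117, 0, 0, 0, -0.072]])

```text
clock: 17.85
tcp_pos: [0.5832, 0.0755, 0.1531]
orientation: [1.962, 2.453, -0.004]
contact_force: [-0.4, -1.0, 0.1]
grip_width: 0.0245
```

```bash
cat >> h.py <<'E'
def mouth(f,zr=.098):
    "ellipse of dark bore near predicted mouth: rays from centre to the first bright (rim) pixel"
    uv=proj(f,[.5758,.1192,zr])[0]; g=cv2.GaussianBlur(cv2.cvtColor(f['pixels'],cv2.COLOR_RGB2GRAY),(0,0),.8).astype(float)
    pts=[]
    for a in np.radians(np.arange(0,360,4)):
        rr=np.arange(18,40,.25); x=uv[0]+rr*np.cos(a);y=uv[1]+rr*np.sin(a)
        s=cv2.remap(g.astype(np.float32),x.astype(np.float32)[None],y.astype(np.float32)[None],1)[0]
        i=np.argmax(np.diff(s)); pts.append((x[i],y[i]))
    e=cv2.fitEllipse(np.array(pts,np.float32)); return uv,e,onz(f,*e[0],zr)
E
python3 - <<'E'
from h import *
f=grab('wrist','w12');H,S,V=hsv(f)
b=blobs(f,(H>40)&(H<85)&(S>110)&(V>40),.1545-.012+.008,100,(200,190,350,340));show('green',b)
show('orange',blobs(f,(H>8)&(H<28)&(S>150)&(V>60),.068))
print(campose(f),mouth(f));print('w4',mouth(dict(np.load('pics/w4.npz'))))
plan((.5758,.1193),.1090,102.93)
E
```

```text
green 1372 [282.6 277.8] [0.5829 0.0781 0.1505]
orange 798 [286.7 164.3] [0.5761 0.1198 0.068 ]
[0.58458373 0.07598589 0.1531806 ] (array([286.34059892, 173.52696284]), ((286.461669921875, 173.69894409179688), (61.014869689941406, 71.65245056152344), 81.20005798339844), array([0.57589658, 0.11911176, 0.098     ]))
w4 (array([283.56603726, 174.93501376]), ((284.08807373046875, 173.32278442382812), (63.08699417114258, 68.3488998413086), 96.93688201904297), array([0.57589209, 0.1203048 , 0.098     ]))
at [0.5832 0.0755 0.1533] yaw 102.67 tilt [-0.0011 -0.0018] F [ 0.2  0.1 -0.5] w 0.025 q7 -0.34 -> [0.296 0.016 0.295] [-0.     0.    -0.001]
```

>>> send_rows(deltas=[[0.2, 0.293, 0.01, 0, 0, 0, 0], [0.2, 0.293, 0.01, 0, 0, 0, 0], [0.2, 0.293, 0.01, 0, 0, 0, 0], [0.2, 0.293, 0.01, 0.15, 0, 0, 0], [0.2, 0.293, 0.01, 0.25, 0, 0, 0], [0.2, 0.293, 0.01, 0.292, 0, 0, 0], [0.2, 0.293, 0.01, 0.292, 0, 0, 0], [0.2, 0.293, 0.01, 0.292, 0, 0, 0]])

```text
clock: 18.57
tcp_pos: [0.5752, 0.1201, 0.1101]
orientation: [1.96, 2.454, -0.001]
contact_force: [0.1, 0.5, -0.1]
grip_width: 0.0246
```

Run:
```python
from h import *
f=grab('wrist','w13');print(campose(f))
plan((.5758,.1194),.1090,102.93)
```

```text
[0.57674809 0.1206348  0.11015206]
at [0.5754 0.1205 0.1103] yaw 102.78 tilt [ 0.0003 -0.0005] F [ 0.1  0.3 -0.2] w 0.0248 q7 -0.45 -> [-0.008  0.001  0.009] [ 0.     0.    -0.001]
```

>>> send_rows(deltas=[[0.2, -0.006, 0, 0.007, 0, 0, 0], [0.2, -0.006, 0, 0.007, 0, 0, 0], [0.2, -0.006, 0, 0.007, 0, 0, 0], [0.45, -0.006, 0, 0.007, 0, 0, 0], [0.45, -0.006, 0, 0.007, 0, 0, 0], [0.45, -0.006, 0, 0.007, 0, 0, 0]])

```text
clock: 19.12
tcp_pos: [0.5751, 0.1211, 0.1092]
orientation: [1.958, 2.457, 0.0]
contact_force: [0.3, -0.0, 1.4]
grip_width: 0.0385
```

>>> send_rows(deltas=[[0.45, 0, 0, -0.2, 0, 0, 0], [0.45, -0.1, 0, -0.4, 0, 0, 0], [0.45, -0.25, 0, -0.6, 0, 0, 0], [0.45, -0.25, 0, -0.6, 0, 0, 0], [0.45, -0.25, 0, -0.6, 0, 0, 0], [0.45, -0.25, 0, -0.6, 0, 0, 0]])

```text
clock: 19.62
tcp_pos: [0.583, 0.0846, 0.1987]
orientation: [-1.958, -2.456, 0.001]
contact_force: [-0.0, -0.5, -0.4]
grip_width: 0.0383
```

Run:
```python
from h import *
f=grab('wrist','w14');H,S,V=hsv(f)
b=blobs(f,(H>40)&(H<85)&(S>110)&(V>40),.074,50,(200,100,350,240));show('green',b);print(cv2.fitEllipse(b[0][3]))
print(campose(f))
plan((.452,-.227),None,90)
t=grab('top','t3');H,S,V=hsv(t)
show('white',blobs(t,(S<60)&(V>190),.010,8,(278,190,385,260)))
show('ring',blobs(t,V<70,.034,50,(278,190,385,260)))
```

```text
green 295 [282.8 166.6] [0.5751 0.1198 0.074 ]
((282.6998596191406, 166.64047241210938), (13.538058280944824, 27.994577407836914), 82.00521087646484)
[0.58433412 0.08508921 0.19870589]
at [0.5825 0.085  0.198 ] yaw 102.94 tilt [-0.0018 -0.    ] F [ 0.1  1.  -1. ] w 0.0386 q7 -0.31 -> [-1.833 -1.314  0.002] [-0.001 -0.     0.072]
white 75 [333.1 235.7] [ 0.4519 -0.2254  0.01  ]
white 66 [365.9 235.9] [ 0.4526 -0.3189  0.01  ]
ring 200 [297.9 235.3] [ 0.4497 -0.124   0.034 ]
ring 158 [286.5 254.7] [ 0.3951 -0.093   0.034 ]
```

Run:
```python
import cv2
im=cv2.imread('pics/w14.png');cv2.imwrite('pics/c6.png',cv2.resize(im[130:220,230:340],None,fx=5,fy=5,interpolation=cv2.INTER_CUBIC))
```

```text
(no output)
```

View pics/c6.png

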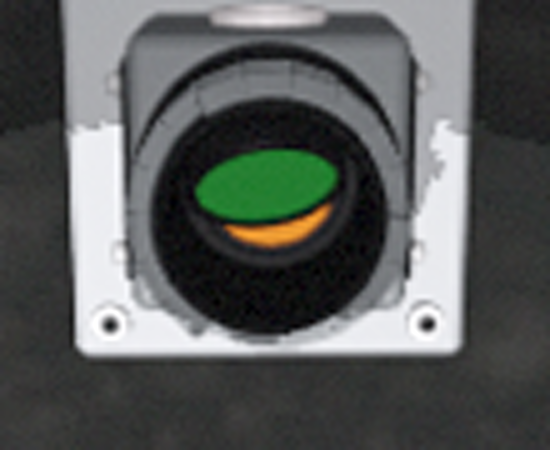

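The crop shows the green filter leaning in the bore: its +y edge is up and orange is still visible below. I'll open fully, put one finger into the bore and press the raised side down gently.

>>> send_rows(deltas=[[1, 0.241, -0.328, 0, 0, 0, 0], [1, 0.241, -0.328, 0, 0, 0, 0], [1, 0.241, -0.328, 0, 0, 0, 0], [1, 0.241, -0.328, 0, 0, 0, 0], [1, 0.241, -0.328, 0.3, 0, 0, 0], [1, 0.241, -0.328, 0.5, 0, 0, 0], [1, 0.241, -0.328, 0.625, 0, 0, 0], [1, 0.241, -0.328, 0.625, 0, 0, 0], [1, 0.241, -0.328, 0.625, 0, 0, 0]])

```text
clock: 20.47
tcp_pos: [0.5273, 0.1087, 0.1044]
orientation: [-1.957, -2.455, 0.003]
contact_force: [0.5, 0.6, 0.5]
grip_width: 0.0855
```

Run:
```python
from h import *
f=grab('wrist','w15');im=f['pixels'][:,:,::-1];cv2.imwrite('pics/c7.png',cv2.resize(im[190:370,320:500],None,fx=3.3,fy=3.3,interpolation=cv2.INTER_CUBIC))
print(campose(f),proj(f,[.5758,.1193,.098])-[320,190]);plan((.5274,.1092),None,102.93)
```

```text
[0.52909742 0.10920096 0.1044571 ] [[59.26776437 89.27183037]]
at [0.5283 0.1091 0.1057] yaw 102.88 tilt [0.0002 0.0005] F [1.  0.1 0.7] w 0.0852 q7 -0.47 -> [ 0.002 -0.006 -0.   ] [ 0. -0. -0.]
```

View pics/c7.png

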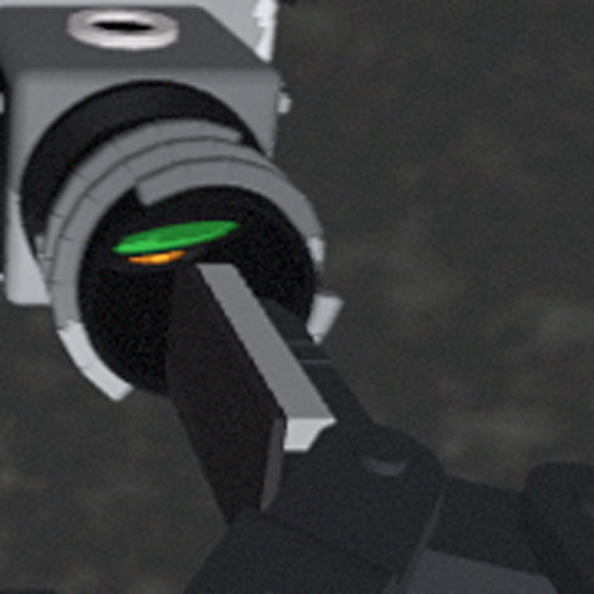

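The finger, a thin plate, is over the bore and the green is tilted as I thought. I'll push down slowly, staying above the flat level.

>>> send_rows(deltas=[[1, 0.01, 0.02, 0, 0, 0, 0], [1, 0.01, 0.02, 0.02, 0, 0, 0], [1, 0.01, 0.02, 0.04, 0, 0, 0], [1, 0.01, 0.02, 0.06, 0, 0, 0], [1, 0.01, 0.02, 0.08, 0, 0, 0], [1, 0.01, 0.02, 0.09, 0, 0, 0], [1, 0.01, 0.02, 0.1, 0, 0, 0], [1, 0.01, 0.02, 0.11, 0, 0, 0], [1, 0.01, 0.02, 0.12, 0, 0, 0], [1, 0.01, 0.02, 0.12, 0, 0, 0]])

```text
clock: 21.35
tcp_pos: [0.53, 0.1109, 0.0872]
orientation: [-1.958, -2.457, 0.0]
contact_force: [0.7, 0.5, 0.5]
grip_width: 0.0854
```

>>> send_rows(deltas=[[1, 0, 0, 0.01, 0, 0, 0], [1, 0, 0, 0.02, 0, 0, 0], [1, 0, 0, 0.03, 0, 0, 0], [1, 0, 0, 0.04, 0, 0, 0], [1, 0, 0, 0.05, 0, 0, 0], [1, 0, 0, 0.06, 0, 0, 0], [1, 0, 0, 0.06, 0, 0, 0]])

```text
clock: 21.93
tcp_pos: [0.5299, 0.1108, 0.078]
orientation: [-1.958, -2.456, 0.001]
contact_force: [0.2, -0.0, 0.1]
grip_width: 0.0853
```

Run:
```python
from h import *
f=grab('wrist','w16');im=f['pixels'][:,:,::-1];H,S,V=hsv(f)
for t in blobs(f,(H>40)&(H<85)&(S>110)&(V>30),.074,20,(300,150,460,330))[:2]: print(t[:3],cv2.fitEllipse(t[3]))
show('orange',blobs(f,(H>8)&(H<28)&(S>150)&(V>60),.068,5,(300,150,460,330)))
print(campose(f));plan((.5274,.1092),None,102.93)
```

```text
(79.0, array([366.7, 295.4]), array([0.574 , 0.1122, 0.074 ])) ((366.6778564453125, 295.45367431640625), (9.230203628540039, 13.093183517456055), 36.00759506225586)
[0.53128122 0.11127621 0.07807619]
at [0.5299 0.1109 0.0781] yaw 102.89 tilt [-0.0004 -0.0001] F [-0.5 -0.1  0. ] w 0.0855 q7 -0.5 -> [-0.007 -0.019  0.   ] [-0. -0. -0.]
```

>>> send_rows(deltas=[[1, 0, 0, -0.1, 0, 0, 0], [1, 0, 0, -0.25, 0, 0, 0], [1, 0, 0, -0.5, 0, 0, 0], [1, 0, 0, -0.8, 0, 0, 0], [1, -0.25, 0.31, -0.8, 0, 0, 0], [0.5, -0.25, 0.31, -0.8, 0, 0, 0], [0.5, -0.25, 0.31, -0.8, 0, 0, 0], [0.5, -0.25, 0.31, -0.8, 0, 0, 0], [0.5, -0.25, 0.31, -0.8, 0, 0, 0]])

```text
clock: 22.73
tcp_pos: [0.5827, 0.0853, 0.1978]
orientation: [-1.956, -2.456, 0.001]
contact_force: [-0.9, -0.1, 0.4]
grip_width: 0.0427
```

Run:
```python
from h import *
f=grab('wrist','w17');im=f['pixels'][:,:,::-1];H,S,V=hsv(f)
for t in blobs(f,(H>40)&(H<85)&(S>110)&(V>30),.074,20,(200,100,350,240))[:2]: print(t[:3],cv2.fitEllipse(t[3]))
show('orange',blobs(f,(H>8)&(H<28)&(S>150)&(V>60),.068,5,(200,100,350,240)))
print(campose(f));plan((.452,-.227),None,90)
```

```text
(560.0, array([283.5, 166.8]), array([0.5753, 0.1205, 0.074 ])) ((283.477294921875, 166.79664611816406), (26.04314422607422, 27.532896041870117), 92.06454467773438)
[0.58424517 0.08569625 0.19793933]
at [0.5825 0.0855 0.1979] yaw 102.97 tilt [-0.0015  0.0002] F [-0.4 -0.3  0.4] w 0.0428 q7 -0.31 -> [-1.835e+00 -1.316e+00  1.000e-03] [-0.    -0.     0.072]
```

Green is flat now: its blob is 560 px and round, like orange was, and no orange shows. Next is the spacer.

>>> send_rows(deltas=[[0.5, -0.607, -0.482, 0, 0, 0, 0.072], [0.5, -0.607, -0.482, 0, 0, 0, 0.072], [0.5, -0.607, -0.482, 0, 0, 0, 0.072], [0.5, -0.607, -0.482, 0, 0, 0, 0.072], [0.5, -0.607, -0.482, 0, 0, 0, 0.072]])

```text
clock: 23.2
tcp_pos: [0.5321, -0.0217, 0.1981]
orientation: [2.226, 2.217, -0.003]
contact_force: [0.8, 0.8, -0.5]
grip_width: 0.0426
```

>>> send_rows(deltas=[[0.5, -0.687, -0.271, 0, 0, 0, 0], [0.5, -0.687, -0.271, 0, 0, 0, 0], [0.5, -0.687, -0.271, 0, 0, 0, 0], [0.5, -0.687, -0.271, 0, 0, 0, 0], [0.5, -0.687, -0.271, 0, 0, 0, 0]])

```text
clock: 23.62
tcp_pos: [0.4927, -0.1229, 0.1983]
orientation: [-2.223, -2.219, -0.0]
contact_force: [0.3, 0.6, 1.4]
grip_width: 0.0425
```

>>> send_rows(deltas=[[0.5, -0.687, -0.271, 0.3, 0, 0, 0], [0.5, -0.687, -0.271, 0.6, 0, 0, 0], [0.5, -0.687, -0.271, 0.82, 0, 0, 0], [0.5, -0.687, -0.271, 0.82, 0, 0, 0], [0.5, -0.687, -0.271, 0.82, 0, 0, 0], [0.5, -0.687, -0.271, 0.82, 0, 0, 0], [0.5, -0.687, -0.271, 0.82, 0, 0, 0]])

```text
clock: 24.2
tcp_pos: [0.4541, -0.2236, 0.076]
orientation: [2.219, 2.224, 0.003]
contact_force: [0.5, 0.8, 0.6]
grip_width: 0.0425
```

Run:
```python
from h import *
f=grab('wrist','w18');g=cv2.medianBlur(cv2.cvtColor(f['pixels'],cv2.COLOR_RGB2GRAY),3)
print(proj(f,[pose()[0]*[1,1,0]+[0,0,.01]]))
c=cv2.HoughCircles(g[180:300,220:350],cv2.HOUGH_GRADIENT,1,15,param1=120,param2=14,minRadius=15,maxRadius=26)
if c is not None:
    for u,v,q in c[0][:4]: print(u+220,v+180,q,onz(f,u+220,v+180,.01))
H,S,V=hsv(f)
bl=blobs(f,(S<45)&(V>150),.010,60,(220,180,350,300));show('white',bl)
print(campose(f));plan(bl[0][2],.0135,90)
```

```text
[[283.44519439 233.73490987]]
278.5 234.5 15.8 [ 0.45122684 -0.22439414  0.01      ]
white 1079 [278.7 232.4] [ 0.4514 -0.2228  0.01  ]
[ 0.45558472 -0.22347996  0.07620443]
at [ 0.4547 -0.2238  0.0768] yaw 90.14 tilt [0.0032 0.0005] F [ 0.2 -0.3 -0.2] w 0.0426 q7 0.01 -> [ 0.007 -0.023  0.422] [ 0.001 -0.     0.001]
```

>>> send_rows(deltas=[[0.5, 0.003, -0.023, 0.1, 0, 0, 0], [0.5, 0.003, -0.023, 0.28, 0, 0, 0], [0.5, 0.003, -0.023, 0.418, 0, 0, 0], [0.5, 0.003, -0.023, 0.418, 0, 0, 0], [0.5, 0.003, -0.023, 0.418, 0, 0, 0], [0.2, 0.003, -0.023, 0.418, 0, 0, 0], [0.2, 0.003, -0.023, 0.418, 0, 0, 0], [0.2, 0.003, -0.023, 0.418, 0, 0, 0], [0.2, 0.003, -0.023, 0.418, 0, 0, 0], [0.2, 0.003, -0.023, 0.418, 0, 0, 0], [0.2, 0.003, -0.023, 0.418, 0, 0, 0]])

```text
clock: 25.17
tcp_pos: [0.45, -0.2255, 0.0143]
orientation: [2.221, 2.219, 0.003]
contact_force: [0.5, 1.8, 8.1]
grip_width: 0.0248
```

>>> send_rows(deltas=[[0.2, 0, 0, -0.3, 0, 0, 0], [0.2, 0, 0, -0.6, 0, 0, 0], [0.2, 0, 0, -0.95, 0, 0, 0], [0.2, 0, 0, -0.95, 0, 0, 0], [0.2, 0, 0, -0.95, 0, 0, 0]])

```text
clock: 25.58
tcp_pos: [0.4513, -0.2268, 0.1604]
orientation: [2.217, 2.213, 0.004]
contact_force: [0.0, 0.1, -0.1]
grip_width: 0.0249
```

Run:
```python
from h import *
f=grab('wrist','w19');H,S,V=hsv(f);print(campose(f))
show('white',blobs(f,(S<45)&(V>130),.010,60,(230,220,340,340)))
plan((.5847,.080),None,102.93)
```

```text
[ 0.45216118 -0.22637978  0.16037038]
white 1892 [282.6 275.1] [ 0.452  -0.3098  0.01  ]
at [ 0.4499 -0.2265  0.1579] yaw 89.89 tilt [ 0.0047 -0.0031] F [-0.9  0.2 -0.3] w 0.0245 q7 0.1 -> [ 2.045e+00  8.950e-01 -2.000e-03] [ 0.001  0.001 -0.072]
```

>>> send_rows(deltas=[[0.2, 0.682, 0.297, 0, 0, 0, 0], [0.2, 0.682, 0.297, 0, 0, 0, 0], [0.2, 0.682, 0.297, 0, 0, 0, 0], [0.2, 0.682, 0.297, 0, 0, 0, 0]])

```text
clock: 25.97
tcp_pos: [0.4948, -0.1165, 0.1546]
orientation: [-2.212, -2.228, -0.005]
contact_force: [0.4, -0.3, -0.6]
grip_width: 0.025
```

>>> send_rows(deltas=[[0.2, 0.682, 0.297, 0, 0, 0, 0], [0.2, 0.682, 0.297, 0, 0, 0, 0], [0.2, 0.682, 0.297, 0, 0, 0, 0], [0.2, 0.682, 0.297, 0, 0, 0, 0]])

```text
clock: 26.3
tcp_pos: [0.5391, -0.0139, 0.1546]
orientation: [-2.211, -2.228, -0.006]
contact_force: [0.3, 0.4, 0.0]
grip_width: 0.0246
```

>>> send_rows(deltas=[[0.2, 0.682, 0.297, 0, 0, 0, -0.072], [0.2, 0.682, 0.297, 0, 0, 0, -0.072], [0.2, 0.682, 0.297, 0, 0, 0, -0.072], [0.2, 0.682, 0.297, 0, 0, 0, -0.072], [0.2, 0.682, 0.297, 0, 0, 0, -0.072], [0.2, 0.682, 0.297, 0, 0, 0, -0.072], [0.2, 0.682, 0.297, 0, 0, 0, -0.072]])

```text
clock: 26.88
tcp_pos: [0.5818, 0.0789, 0.1541]
orientation: [-1.96, -2.454, 0.004]
contact_force: [0.1, -0.8, -0.1]
grip_width: 0.0253
```

Run:
```python
from h import *
f=grab('wrist','w20');H,S,V=hsv(f);p=campose(f);print(p,mouth(f)[2])
b=blobs(f,(S<60)&(V>110),p[2]-.0118+.008,60,(230,220,340,340));show('spacer',b);print(cv2.fitEllipse(b[0][3]))
show('green',blobs(f,(H>40)&(H<85)&(S>110)&(V>30),.074,20,(200,100,350,240)))
plan((.5758,.1190),.1105,102.93)
```

```text
[0.58325506 0.07931493 0.15423914] [0.57531061 0.11950746 0.098     ]
spacer 2150 [282.6 272.9] [0.581  0.0834 0.1504]
spacer 383 [320.6 279.9] [0.6005 0.0838 0.1504]
spacer 379 [245.  279.8] [0.5635 0.0754 0.1504]
((282.561279296875, 272.9108581542969), (51.12916564941406, 53.579891204833984), 179.72999572753906)
green 800 [287.1 169.7] [0.5756 0.1203 0.074 ]
at [0.582  0.0789 0.1544] yaw 102.75 tilt [-0.0014 -0.0014] F [ 0.6 -0.1 -0.1] w 0.0251 q7 -0.34 -> [0.27  0.019 0.293] [-0.001  0.    -0.001]
```

Run:
```python
from h import *
im=cv2.imread('pics/w20.png');g=cv2.cvtColor(im,cv2.COLOR_BGR2GRAY)
print([(v,int(g[v,278:288].mean())) for v in range(238,312)])
print('row276',[(u,int(g[274:279,u].mean())) for u in range(250,316)])
f=dict(np.load('pics/w4.npz'));i4=cv2.cvtColor(cv2.imread('pics/w4.png'),cv2.COLOR_BGR2GRAY)
print('orange col',[(v,int(i4[v,278:288].mean())) for v in range(240,306)])
```

```text
[(238, 54), (239, 53), (240, 52), (241, 53), (242, 52), (243, 52), (244, 49), (245, 44), (246, 100), (247, 135), (248, 136), (249, 137), (250, 136), (251, 133), (252, 172), (253, 189), (254, 214), (255, 217), (256, 219), (257, 201), (258, 103), (259, 43), (260, 47), (261, 47), (262, 48), (263, 47), (264, 48), (265, 48), (266, 48), (267, 49), (268, 51), (269, 51), (270, 53), (271, 54), (272, 51), (273, 50), (274, 49), (275, 49), (276, 47), (277, 48), (278, 50), (279, 50), (280, 50), (281, 50), (282, 48), (283, 49), (284, 48), (285, 44), (286, 93), (287, 133), (288, 136), (289, 134), (290, 134), (291, 134), (292, 135), (293, 133), (294, 135), (295, 249), (296, 255), (297, 255), (298, 249), (299, 147), (300, 42), (301, 50), (302, 52), (303, 51), (304, 51), (305, 51), (306, 49), (307, 50), (308, 51), (309, 50), (310, 50), (311, 51)]
row276 [(250, 114), (251, 72), (252, 37), (253, 27), (254, 28), (255, 25), (256, 24), (257, 9), (258, 166), (259, 214), (260, 218), (261, 197), (262, 139), (263, 113), (264, 96), (265, 66), (266, 54), (267, 51), (268, 52), (269, 51), (270, 49), (271, 49), (27
[... 564 characters left out ...]
), (246, 54), (247, 53), (248, 53), (249, 50), (250, 23), (251, 8), (252, 12), (253, 15), (254, 19), (255, 23), (256, 37), (257, 30), (258, 131), (259, 159), (260, 159), (261, 159), (262, 158), (263, 158), (264, 158), (265, 157), (266, 158), (267, 157), (268, 158), (269, 157), (270, 157), (271, 158), (272, 157), (273, 157), (274, 156), (275, 156), (276, 156), (277, 156), (278, 155), (279, 158), (280, 184), (281, 193), (282, 198), (283, 201), (284, 201), (285, 201), (286, 200), (287, 201), (288, 200), (289, 200), (290, 200), (291, 200), (292, 200), (293, 200), (294, 199), (295, 194), (296, 111), (297, 37), (298, 44), (299, 38), (300, 51), (301, 52), (302, 53), (303, 51), (304, 52), (305, 53)]
```

>>> send_rows(deltas=[[0.2, 0.255, 0.018, 0, 0, 0, 0], [0.2, 0.255, 0.018, 0, 0, 0, 0], [0.2, 0.255, 0.018, 0, 0, 0, 0], [0.2, 0.255, 0.018, 0.15, 0, 0, 0], [0.2, 0.255, 0.018, 0.25, 0, 0, 0], [0.2, 0.255, 0.018, 0.295, 0, 0, 0], [0.2, 0.255, 0.018, 0.295, 0, 0, 0], [0.2, 0.255, 0.018, 0.295, 0, 0, 0]])

```text
clock: 27.6
tcp_pos: [0.5769, 0.1178, 0.111]
orientation: [1.96, 2.455, -0.001]
contact_force: [0.5, 0.2, -0.0]
grip_width: 0.0251
```

Run:
```python
from h import *
f=grab('wrist','w21');p=campose(f);print(p)
g=cv2.cvtColor(f['pixels'],cv2.COLOR_RGB2GRAY)
print([int(g[v,278:288].mean()) for v in range(215,310)])
c=onz(f,282.6,275.8,p[2]-.0038);print('spacer',c, 'need',(np.array([.5757,.1194])-c[:2])@np.array([[-.2238,.9747],[.9747,.2238]]).T)
plan((.5758,.1190),.1085,102.93)
```

```text
[0.57838609 0.11831585 0.11101862]
[36, 37, 33, 63, 105, 125, 125, 119, 79, 101, 123, 125, 126, 93, 81, 115, 124, 123, 122, 123, 125, 89, 30, 16, 18, 22, 24, 49, 124, 127, 137, 149, 144, 142, 142, 142, 139, 179, 197, 221, 224, 224, 218, 180, 159, 155, 174, 176, 140, 65, 45, 45, 23, 9, 13, 14, 15, 14, 14, 13, 16, 11, 11, 15, 15, 15, 16, 13, 13, 12, 6, 81, 141, 143, 141, 141, 140, 142, 140, 142, 251, 255, 255, 252, 153, 41, 51, 51, 50, 50, 50, 51, 54, 53, 53]
spacer [0.57646165 0.12080808 0.10721862] need [-0.001202   -0.00105751]
at [0.5771 0.1182 0.1113] yaw 102.83 tilt [ 0.0005 -0.0001] F [ 0.2  0.1 -0.2] w 0.0248 q7 -0.45 -> [ 0.007 -0.007  0.019] [ 0.     0.    -0.001]
```

Run:
```python
from h import *
import numpy as np
f=dict(np.load('pics/w4.npz'))
R=cv2.imread('pics/w21.png')
f=grab('wrist','w22');g=cv2.cvtColor(f['pixels'],cv2.COLOR_RGB2GRAY)
hy=np.array([-.2238,.9747]);hx=np.array([.9747,.2238])
a=onz(f,282.6,236.6,.098)[:2];b=onz(f,282.6,242.5,.0992)[:2]
print('rim+y',a@hy-17,'spacer bottom +y',b@hy-13.5e-3,(a-b)@hy)
print('rim centre y',(a@hy-.017),'spacer centre y',b@hy-.0135,'mouth', np.array([.5757,.1194])@hy)
# lateral: bright spans on the row through rim at v
for v in (240,246,255,262): print(v,[int(x) for x in g[v,236:330:1]])
```

```text
rim+y -16.993815672150834 spacer bottom +y -0.010068470035602625 0.00275279788476867
rim centre y -0.010815672150833932 spacer centre y -0.010068470035602625 mouth -0.01246247999999999
240 [233, 233, 233, 233, 237, 212, 115, 51, 66, 33, 19, 95, 97, 88, 91, 130, 136, 136, 133, 133, 131, 134, 120, 67, 16, 63, 125, 129, 129, 130, 132, 103, 70, 35, 17, 14, 17, 19, 24, 20, 24, 25, 21, 20, 14, 19, 19, 16, 13, 19, 21, 17, 27, 17, 19, 24, 20, 16, 9, 9, 16, 9, 34, 58, 98, 118, 122, 121, 119, 118, 116, 118, 115, 117, 117, 109, 89, 94, 108, 63, 21, 13, 91, 51, 73, 228, 234, 232, 231, 230, 231, 232, 232, 233]
246 [233, 233, 233, 232, 235, 242, 162, 46, 88, 86, 120, 132, 135, 135, 131, 133, 137, 106, 46, 9, 13, 6, 14, 23, 17, 28, 33, 25, 14, 2, 60, 119, 126, 129, 130, 128, 128, 128, 126, 126, 126, 129, 133, 134, 134, 152, 153, 154, 153, 154, 162, 140, 169, 180, 181, 181, 179, 180, 179, 132, 53, 7, 14, 29, 32, 18, 19, 20, 20, 17, 7, 33, 93, 117, 119, 119, 118, 117, 117, 117, 79, 104, 86, 37, 131, 228, 234, 231, 231, 231, 231, 231, 232, 231]
255 [234, 234, 235, 217, 201, 173, 134, 131, 132, 134, 136, 137, 142, 74, 7, 17, 26, 28, 24, 17, 14, 16, 8, 21, 18, 22, 97, 130, 139, 137, 138, 136, 133, 158, 184, 191, 206, 210, 220, 223, 224, 225, 224, 225, 224, 223, 223, 224, 225, 224, 224, 224, 223, 222, 221, 221, 217, 205, 195, 190, 181, 156, 139, 135, 138, 138, 138, 92, 36, 12, 16, 15, 28, 31, 22, 21, 2, 111, 123, 117, 117, 117, 118, 114, 122, 189, 190, 204, 229, 233, 231, 231, 233, 222]
262 [230, 250, 232, 134, 42, 119, 134, 128, 119, 119, 118, 117, 120, 121, 117, 118, 122, 110, 57, 30, 35, 31, 43, 124, 145, 184, 200, 216, 223, 223, 224, 229, 193, 109, 46, 91, 97, 121, 136, 138, 174, 181, 180, 180, 180, 176, 177, 178, 178, 179, 182, 153, 129, 117, 71, 53, 46, 54, 44, 36, 113, 194, 226, 228, 223, 223, 222, 206, 195, 149, 133, 70, 25, 27, 33, 27, 114, 122, 117, 120, 119, 120, 121, 119, 117, 122, 91, 44, 98, 239, 245, 231, 230, 217]
```

The spacer is about 0.7 mm too far along +y and laterally fine. I'll correct that, lower and release.

>>> send_rows(deltas=[[0.2, -0.005, -0.002, 0.016, 0, 0, 0], [0.2, -0.005, -0.002, 0.016, 0, 0, 0], [0.2, -0.005, -0.002, 0.016, 0, 0, 0], [0.45, -0.005, -0.002, 0.016, 0, 0, 0], [0.45, -0.005, -0.002, 0.016, 0, 0, 0], [0.45, -0.005, -0.002, 0.016, 0, 0, 0]])

```text
clock: 28.2
tcp_pos: [0.5765, 0.1182, 0.1085]
orientation: [-1.958, -2.457, 0.0]
contact_force: [0.5, 0.1, 0.5]
grip_width: 0.0383
```

>>> send_rows(deltas=[[0.45, 0, 0, -0.2, 0, 0, 0], [0.45, -0.1, 0, -0.4, 0, 0, 0], [0.45, -0.25, 0, -0.6, 0, 0, 0], [0.45, -0.25, 0, -0.6, 0, 0, 0], [0.45, -0.25, 0, -0.6, 0, 0, 0], [0.45, -0.25, 0, -0.6, 0, 0, 0]])

```text
clock: 28.7
tcp_pos: [0.5844, 0.0817, 0.198]
orientation: [-1.958, -2.456, 0.001]
contact_force: [-0.2, 0.3, -1.0]
grip_width: 0.0386
```

Run:
```python
from h import *
f=grab('wrist','w23');H,S,V=hsv(f);im=f['pixels'][:,:,::-1]
b=blobs(f,(S<60)&(V>140),.082,50,(265,145,305,210));show('spacer',b)
cv2.imwrite('pics/c8.png',cv2.resize(im[130:220,230:340],None,fx=5,fy=5,interpolation=cv2.INTER_CUBIC))
print(campose(f));plan((.452,-.316),None,90)
t=grab('top','t4');H,S,V=hsv(t)
show('white',blobs(t,(S<60)&(V>190),.010,8,(278,190,385,260)))
show('ring',blobs(t,V<70,.034,50,(278,190,385,260)))
```

```text
spacer 789 [283.1 164.3] [0.576  0.1202 0.082 ]
spacer 157 [287.2 194.5] [0.585  0.0963 0.082 ]
[0.58574487 0.08212464 0.19805388]
at [0.5839 0.0821 0.1974] yaw 102.94 tilt [-0.0019  0.    ] F [-0.2  0.2 -0.6] w 0.0383 q7 -0.31 -> [-2.390e+00 -1.451e+00  2.000e-03] [-0.001 -0.     0.072]
white 66 [365.9 235.9] [ 0.4526 -0.3189  0.01  ]
ring 201 [287.7 254.3] [ 0.3964 -0.0964  0.034 ]
ring 200 [297.8 235.3] [ 0.4495 -0.1239  0.034 ]
```

View pics/c8.png

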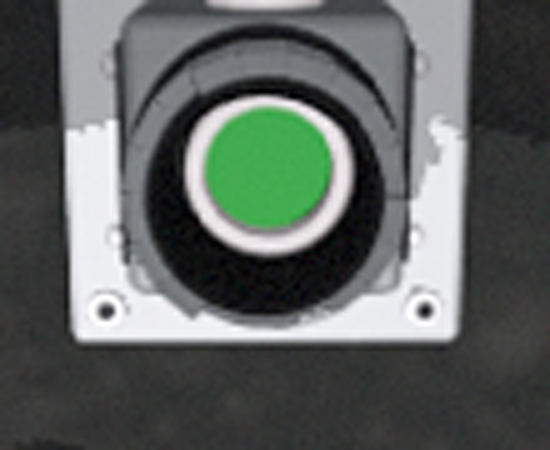

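The spacer lies flat on the green filter. Next is the lens.

>>> send_rows(deltas=[[0.5, -0.778, -0.486, 0, 0, 0, 0.072], [0.5, -0.778, -0.486, 0, 0, 0, 0.072], [0.5, -0.778, -0.486, 0, 0, 0, 0.072], [0.5, -0.778, -0.486, 0, 0, 0, 0.072], [0.5, -0.778, -0.486, 0, 0, 0, 0.072]])

```text
clock: 29.22
tcp_pos: [0.5378, -0.0528, 0.1969]
orientation: [-2.228, -2.213, 0.006]
contact_force: [-0.5, -0.0, -0.6]
grip_width: 0.0428
```

>>> send_rows(deltas=[[0.5, -0.892, -0.297, 0, 0, 0, 0], [0.5, -0.892, -0.297, 0, 0, 0, 0], [0.5, -0.892, -0.297, 0, 0, 0, 0], [0.5, -0.892, -0.297, 0, 0, 0, 0], [0.5, -0.892, -0.297, 0, 0, 0, 0]])

```text
clock: 29.63
tcp_pos: [0.4936, -0.1856, 0.1974]
orientation: [-2.228, -2.213, 0.003]
contact_force: [-0.3, -0.1, -0.4]
grip_width: 0.0424
```

>>> send_rows(deltas=[[0.5, -0.892, -0.297, 0.3, 0, 0, 0], [0.5, -0.892, -0.297, 0.6, 0, 0, 0], [0.5, -0.892, -0.297, 0.82, 0, 0, 0], [0.5, -0.892, -0.297, 0.82, 0, 0, 0], [0.5, -0.892, -0.297, 0.82, 0, 0, 0], [0.5, -0.892, -0.297, 0.82, 0, 0, 0], [0.5, -0.892, -0.297, 0.82, 0, 0, 0]])

```text
clock: 30.22
tcp_pos: [0.4508, -0.3138, 0.0739]
orientation: [-2.219, -2.219, -0.002]
contact_force: [-0.3, 1.1, 0.6]
grip_width: 0.0424
```

Run:
```python
from h import *
f=grab('wrist','w24');H,S,V=hsv(f)
m=~((H>95)&(H<125)&(S>40))
b=blobs(f,m&(V>120),.010,100,(235,180,335,290));show('lens',b)
x,y,w,h=cv2.boundingRect(b[0][3]);print(x,y,w,h, 'ctr from bottom/side:',onz(f,x+w/2-.5,y+h-1-.85*w/2,.010))
print(campose(f));plan(b[0][2],.0135,90)
```

```text
lens 1113 [283.5 236.1] [ 0.4512 -0.3147  0.01  ]
264 218 40 37 ctr from bottom/side: [ 0.45118802 -0.31539263  0.01      ]
[ 0.4525168  -0.3136564   0.07409327]
at [ 0.4521 -0.3134  0.0753] yaw 90.09 tilt [0.0005 0.0021] F [ 0.2 -0.4  1.3] w 0.0423 q7 0.18 -> [-0.01  -0.006  0.412] [ 0.    -0.001  0.001]
```

>>> send_rows(deltas=[[0.5, -0.013, -0.004, 0.1, 0, 0, 0], [0.5, -0.013, -0.004, 0.28, 0, 0, 0], [0.5, -0.013, -0.004, 0.408, 0, 0, 0], [0.5, -0.013, -0.004, 0.408, 0, 0, 0], [0.5, -0.013, -0.004, 0.408, 0, 0, 0], [0.2, -0.013, -0.004, 0.408, 0, 0, 0], [0.2, -0.013, -0.004, 0.408, 0, 0, 0], [0.2, -0.013, -0.004, 0.408, 0, 0, 0], [0.2, -0.013, -0.004, 0.408, 0, 0, 0], [0.2, -0.013, -0.004, 0.408, 0, 0, 0], [0.2, -0.013, -0.004, 0.408, 0, 0, 0]])

```text
clock: 31.18
tcp_pos: [0.4517, -0.3178, 0.0161]
orientation: [2.22, 2.218, 0.003]
contact_force: [1.4, 1.8, 7.3]
grip_width: 0.0244
```

>>> send_rows(deltas=[[0.2, 0, 0, -0.3, 0, 0, 0], [0.2, 0, 0, -0.6, 0, 0, 0], [0.2, 0, 0, -0.95, 0, 0, 0], [0.2, 0, 0, -0.95, 0, 0, 0], [0.2, 0, 0, -0.95, 0, 0, 0]])

```text
clock: 31.6
tcp_pos: [0.4526, -0.3195, 0.1625]
orientation: [2.217, 2.213, 0.002]
contact_force: [0.5, -0.3, 0.2]
grip_width: 0.0246
```

Run:
```python
from h import *
f=grab('wrist','w25');g=cv2.cvtColor(f['pixels'],cv2.COLOR_RGB2GRAY);print(campose(f))
print([int(g[v,278:288].mean()) for v in range(240,306)])
plan((.5847,.080),None,102.93)
```

```text
[ 0.45347873 -0.31903436  0.16240063]
[160, 193, 205, 208, 204, 132, 92, 95, 95, 93, 104, 134, 150, 173, 195, 196, 197, 198, 198, 200, 200, 201, 201, 202, 202, 202, 202, 203, 203, 202, 201, 200, 199, 197, 199, 231, 233, 230, 250, 252, 252, 252, 251, 251, 251, 251, 251, 251, 250, 246, 245, 176, 100, 90, 86, 165, 202, 105, 22, 35, 47, 52, 56, 58, 65, 85]
at [ 0.4511 -0.319   0.1597] yaw 89.89 tilt [ 0.0044 -0.0038] F [ 0.5 -0.8 -1.7] w 0.0244 q7 0.26 -> [ 2.662  0.885 -0.006] [ 0.001  0.001 -0.072]
```

>>> send_rows(deltas=[[0.2, 0.887, 0.295, 0, 0, 0, 0], [0.2, 0.887, 0.295, 0, 0, 0, 0], [0.2, 0.887, 0.295, 0, 0, 0, 0], [0.2, 0.887, 0.295, 0, 0, 0, 0], [0.2, 0.887, 0.295, 0, 0, 0, 0]])

```text
clock: 32.07
tcp_pos: [0.4949, -0.1792, 0.1559]
orientation: [-2.212, -2.227, -0.002]
contact_force: [-1.2, 0.0, -0.2]
grip_width: 0.0248
```

>>> send_rows(deltas=[[0.2, 0.887, 0.295, 0, 0, 0, 0], [0.2, 0.887, 0.295, 0, 0, 0, 0], [0.2, 0.887, 0.295, 0, 0, 0, 0], [0.2, 0.887, 0.295, 0, 0, 0, 0], [0.2, 0.887, 0.295, 0, 0, 0, 0]])

```text
clock: 32.48
tcp_pos: [0.5391, -0.0472, 0.156]
orientation: [-2.214, -2.226, -0.002]
contact_force: [-0.1, -1.2, 0.1]
grip_width: 0.0243
```

>>> send_rows(deltas=[[0.2, 0.887, 0.295, 0, 0, 0, -0.072], [0.2, 0.887, 0.295, 0, 0, 0, -0.072], [0.2, 0.887, 0.295, 0, 0, 0, -0.072], [0.2, 0.887, 0.295, 0, 0, 0, -0.072], [0.2, 0.887, 0.295, 0, 0, 0, -0.072], [0.2, 0.887, 0.295, 0, 0, 0, -0.072], [0.2, 0.887, 0.295, 0, 0, 0, -0.072], [0.2, 0.887, 0.295, 0, 0, 0, -0.072]])

```text
clock: 33.15
tcp_pos: [0.5827, 0.0781, 0.156]
orientation: [-1.962, -2.453, 0.004]
contact_force: [0.6, -1.0, 0.6]
grip_width: 0.0244
```

Run:
```python
from h import *
f=grab('wrist','w26');H,S,V=hsv(f);p=campose(f);print(p,mouth(f)[2])
g=cv2.cvtColor(f['pixels'],cv2.COLOR_RGB2GRAY)
print([int(g[v,278:288].mean()) for v in range(240,306)])
print([int(g[274:278,u].mean()) for u in range(250,316)])
c=onz(f,282.6,275,p[2]-.0038);print(c)
plan((.5758,.1190),.1110,102.93)
```

```text
[0.58416916 0.07856894 0.15604739] [0.57586214 0.11859748 0.098     ]
[50, 51, 49, 48, 48, 93, 99, 99, 99, 98, 106, 139, 155, 177, 200, 202, 202, 203, 204, 205, 206, 207, 207, 207, 208, 208, 208, 209, 209, 208, 207, 206, 205, 204, 203, 202, 201, 200, 199, 196, 208, 217, 229, 252, 253, 252, 252, 252, 251, 252, 242, 165, 98, 96, 92, 158, 212, 119, 45, 50, 51, 51, 50, 49, 49, 50]
[113, 101, 51, 26, 29, 27, 25, 23, 18, 76, 140, 183, 190, 191, 191, 192, 194, 194, 195, 195, 197, 197, 198, 198, 198, 199, 199, 200, 201, 202, 202, 202, 202, 202, 202, 202, 201, 201, 200, 199, 198, 198, 199, 198, 197, 196, 197, 196, 194, 194, 193, 191, 191, 190, 186, 151, 117, 56, 20, 25, 27, 29, 27, 26, 83, 110]
[0.58219634 0.08149873 0.15224739]
at [0.5828 0.0785 0.1562] yaw 102.71 tilt [-0.0011 -0.0015] F [0.4 0.  0.1] w 0.0247 q7 -0.34 -> [0.274 0.014 0.301] [-0.     0.    -0.001]
```

>>> send_rows(deltas=[[0.2, 0.257, 0.015, 0, 0, 0, 0], [0.2, 0.257, 0.015, 0, 0, 0, 0], [0.2, 0.257, 0.015, 0, 0, 0, 0], [0.2, 0.257, 0.015, 0.15, 0, 0, 0], [0.2, 0.257, 0.015, 0.25, 0, 0, 0], [0.2, 0.257, 0.015, 0.297, 0, 0, 0], [0.2, 0.257, 0.015, 0.297, 0, 0, 0], [0.2, 0.257, 0.015, 0.297, 0, 0, 0]])

```text
clock: 33.87
tcp_pos: [0.5768, 0.1182, 0.1123]
orientation: [-1.96, -2.456, 0.001]
contact_force: [0.7, 0.2, -0.3]
grip_width: 0.0248
```

Run:
```python
from h import *
f=grab('wrist','w27');p=campose(f);print(p)
g=cv2.cvtColor(f['pixels'],cv2.COLOR_RGB2GRAY)
print('col from 225',[int(g[v,278:288].mean()) for v in range(225,262)])
for v in (246,255): print(v,'from 240',[int(x) for x in g[v,240:325]])
plan((.5758,.1190),.1085,102.93)
```

```text
[0.57844497 0.11867812 0.11238186]
col from 225 [124, 124, 119, 79, 96, 122, 123, 122, 122, 122, 125, 58, 14, 18, 21, 29, 11, 105, 128, 129, 113, 105, 105, 105, 104, 111, 145, 163, 185, 208, 210, 210, 211, 212, 213, 214, 214]
246 from 240 [233, 235, 235, 148, 43, 89, 103, 130, 135, 133, 134, 133, 134, 123, 69, 13, 6, 16, 23, 24, 23, 31, 33, 15, 2, 121, 146, 132, 130, 129, 131, 129, 129, 126, 117, 113, 109, 109, 108, 106, 105, 104, 107, 108, 105, 105, 105, 104, 105, 109, 111, 116, 124, 124, 129, 130, 126, 98, 50, 11, 26, 30, 28, 15, 29, 19, 20, 7, 24, 77, 116, 119, 118, 119, 117, 121, 117, 97, 91, 67, 42, 204, 231, 232, 230]
255 from 240 [195, 217, 180, 134, 130, 132, 132, 135, 137, 112, 50, 16, 15, 31, 17, 13, 21, 12, 4, 19, 173, 170, 123, 93, 99, 100, 117, 136, 143, 155, 167, 170, 184, 187, 203, 206, 206, 208, 208, 211, 211, 211, 210, 211, 211, 210, 210, 209, 208, 206, 205, 204, 198, 185, 175, 166, 159, 147, 135, 113, 100, 97, 95, 110, 175, 177, 97, 2, 7, 24, 28, 19, 18, 32, 104, 118, 118, 117, 116, 117, 113, 202, 218, 202, 222]
at [0.5773 0.1186 0.1129] yaw 102.83 tilt [ 0.0008 -0.    ] F [-0.2  1.5 -0.5] w 0.0245 q7 -0.45 -> [ 0.005 -0.009  0.029] [ 0.     0.    -0.001]
```

>>> send_rows(deltas=[[0.2, -0.008, -0.002, 0.013, 0, 0, 0], [0.2, -0.008, -0.002, 0.026, 0, 0, 0], [0.2, -0.008, -0.002, 0.026, 0, 0, 0], [0.2, -0.008, -0.002, 0.026, 0, 0, 0], [0.45, -0.008, -0.002, 0.026, 0, 0, 0], [0.45, -0.008, -0.002, 0.026, 0, 0, 0], [0.45, -0.008, -0.002, 0.026, 0, 0, 0]])

```text
clock: 34.5
tcp_pos: [0.5766, 0.1181, 0.1084]
orientation: [-1.958, -2.457, 0.0]
contact_force: [-0.9, 0.1, -0.5]
grip_width: 0.0383
```

>>> send_rows(deltas=[[0.45, 0, 0, -0.2, 0, 0, 0], [0.45, -0.1, 0, -0.4, 0, 0, 0], [0.45, -0.25, 0, -0.6, 0, 0, 0], [0.45, -0.25, 0, -0.6, 0, 0, 0], [0.45, -0.25, 0, -0.6, 0, 0, 0], [0.45, -0.25, 0, -0.6, 0, 0, 0]])

```text
clock: 35.0
tcp_pos: [0.5845, 0.0815, 0.1978]
orientation: [-1.958, -2.456, 0.001]
contact_force: [-0.9, 0.4, -0.5]
grip_width: 0.0386
```

Run:
```python
from h import *
f=grab('wrist','w28');H,S,V=hsv(f);im=f['pixels'][:,:,::-1]
b=blobs(f,(V>110),.090,50,(262,140,307,194))
for t in b[:3]: print(t[:3],cv2.fitEllipse(t[3]))
print(campose(f));plan((.4505,-.12),None,90)
t=grab('top','t5');H,S,V=hsv(t)
show('ring',blobs(t,V<70,.034,50,(278,190,385,260)))
show('guide',blobs(t,(H>100)&(H<125)&(S>150),.014,15,(200,200,278,270)))
```

```text
(892.0, array([283.3, 165.5]), array([0.5761, 0.1205, 0.09  ])) ((283.2845764160156, 165.5169219970703), (33.12752914428711, 34.366085052490234), 123.48368072509766)
(199.5, array([284.8, 146. ]), array([0.5739, 0.1355, 0.09  ])) ((283.4345397949219, 158.63009643554688), (34.95909118652344, 45.21933364868164), 96.13671112060547)
(94.5, array([301.3, 188.5]), array([0.5943, 0.1057, 0.09  ])) ((307.5877685546875, 194.4493865966797), (20.3317813873291, 25.942888259887695), 45.90058135986328)
[0.58582911 0.08196434 0.19789108]
at [0.584  0.0819 0.1973] yaw 102.94 tilt [-0.002  0.   ] F [-0.8 -0.   0.5] w 0.0383 q7 -0.31 -> [-1.113 -1.169  0.002] [-0.001 -0.     0.072]
ring 201 [297.8 235.3] [ 0.4496 -0.1239  0.034 ]
ring 195 [287.6 254.3] [ 0.3963 -0.0959  0.034 ]
```

The lens lies flat: its ellipse is round at 33x34 px and centred. Now the ring: approach it and measure its dots.

>>> send_rows(deltas=[[1, -0.563, -0.587, 0, 0, 0, 0.072], [1, -0.563, -0.587, 0, 0, 0, 0.072], [1, -0.563, -0.587, 0, 0, 0, 0.072], [1, -0.563, -0.587, 0, 0, 0, 0.072], [1, -0.563, -0.587, 0, 0, 0, 0.072]])

```text
clock: 35.52
tcp_pos: [0.5163, -0.0224, 0.1972]
orientation: [-2.225, -2.216, 0.004]
contact_force: [0.3, 1.1, -0.6]
grip_width: 0.0855
```

>>> send_rows(deltas=[[1, -0.68, -0.449, 0.2, 0, 0, 0], [1, -0.68, -0.449, 0.387, 0, 0, 0], [1, -0.68, -0.449, 0.387, 0, 0, 0], [1, -0.68, -0.449, 0.387, 0, 0, 0], [1, -0.68, -0.449, 0.387, 0, 0, 0], [1, -0.68, -0.449, 0.387, 0, 0, 0]])

```text
clock: 36.02
tcp_pos: [0.4512, -0.121, 0.14]
orientation: [-2.221, -2.221, -0.001]
contact_force: [-0.8, 1.2, 0.1]
grip_width: 0.0851
```

Run:
```python
from h import *
f=grab('wrist','w29');np.savez('pics/w29.npz',**f);H,S,V=hsv(f)
u,v=proj(f,[.4505,-.122,.034])[0].astype(int);print(u,v)
b=blobs(f,(S<60)&(V>150),.034,4,(u-55,v-55,u+55,v+55))
for t in b[:8]: print(t[:3])
b2=blobs(f,V<90,.034,500,(u-60,v-60,u+60,v+60));show('dark',b2)
print(campose(f));plan((.4505,-.122),None,90)
```

```text
282 215
(10960.0, array([281. , 218.6]), array([ 0.4496, -0.1245,  0.034 ]))
dark 3150 [281.5 211. ] [ 0.4501 -0.1179  0.034 ]
[ 0.45281359 -0.12082744  0.14005215]
at [ 0.4522 -0.1204  0.1406] yaw 90.08 tilt [0.0013 0.0014] F [ 0.4 -0.7 -0.3] w 0.0851 q7 -0.12 -> [-0.01  -0.011 -0.   ] [ 0. -0.  0.]
```

View pics/w29.png

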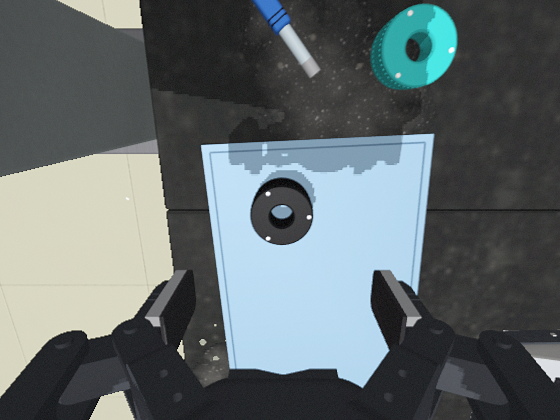

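Run:
```python
from h import *
f=dict(np.load('pics/w29.npz'));g=cv2.cvtColor(f['pixels'].astype(np.uint8),cv2.COLOR_RGB2GRAY).astype(float)
P=[]
for u,v in((267,194),(309,217),(268,239)):
    w=np.clip(g[v-4:v+5,u-4:u+5]-130,0,None); yy,xx=np.mgrid[v-4:v+5,u-4:u+5]; P.append(onz(f,(w*xx).sum()/w.sum(),(w*yy).sum()/w.sum(),.034)[:2])
P=np.array(P);c=P.mean(0);d=P-c;print(P,c,np.degrees(np.arctan2(d[:,1],d[:,0])),np.linalg.norm(d,axis=1))
plan(c,.02,90)
```

```text
[[ 0.43887894 -0.10296267]
 [ 0.47318353 -0.12298929]
 [ 0.43775623 -0.14349842]] [ 0.44993957 -0.12315013] [ 118.71815537    0.3964428  -120.91064429] [0.02301893 0.02324452 0.0237168 ]
at [ 0.4522 -0.1204  0.1406] yaw 90.08 tilt [0.0013 0.0014] F [ 0.4 -0.7 -0.3] w 0.0851 q7 -0.12 -> [-0.019 -0.016  0.804] [ 0. -0.  0.]
```

The dots are at (267,194), (309,217) and (268,239), so the ring's lugs sit at about -0.6°. I'll grip once to centre it, open, turn 90° and grip again so it's centred on both axes.

>>> send_rows(deltas=[[1, -0.016, -0.014, 0.2, 0, 0, 0], [1, -0.016, -0.014, 0.4, 0, 0, 0], [1, -0.016, -0.014, 0.6, 0, 0, 0], [1, -0.016, -0.014, 0.8, 0, 0, 0], [1, -0.016, -0.014, 0.8, 0, 0, 0], [0.5, -0.016, -0.014, 0.8, 0, 0, 0], [0.5, -0.016, -0.014, 0.8, 0, 0, 0], [0.5, -0.016, -0.014, 0.8, 0, 0, 0], [0.5, -0.016, -0.014, 0.8, 0, 0, 0], [0.5, -0.016, -0.014, 0.8, 0, 0, 0], [0.5, -0.016, -0.014, 0.8, 0, 0, 0]], squeeze=20)

```text
clock: 36.98
tcp_pos: [0.4505, -0.1245, 0.0224]
orientation: [2.22, 2.218, 0.005]
contact_force: [-0.8, 2.7, 8.6]
grip_width: 0.0531
```

>>> send_rows(deltas=[[1, 0, 0, 0, 0, 0, 0], [1, 0, 0, 0, 0, 0, 0], [1, 0, 0, 0, 0, 0, 0], [1, 0, 0, 0, 0, 0, -0.5], [1, 0, 0, 0, 0, 0, -0.5], [1, 0, 0, 0, 0, 0, -0.5], [1, 0, 0, 0, 0, 0, -0.5], [1, 0, 0, 0, 0, 0, -0.5], [1, 0, 0, 0, 0, 0, -0.5], [1, 0, 0, 0, 0, 0, -0.5], [1, 0, 0, 0, 0, 0, -0.5], [1, 0, 0, 0, 0, 0, -0.5], [1, 0, 0, 0, 0, 0, -0.5], [1, 0, 0, 0, 0, 0, -0.5], [1, 0, 0, 0, 0, 0, -0.5], [1, 0, 0, 0, 0, 0, -0.5], [1, 0, 0, 0, 0, 0, -0.5], [1, 0, 0, 0, 0, 0, -0.5]])

```text
clock: 38.48
tcp_pos: [0.4483, -0.1252, 0.0203]
orientation: [-0.007, -3.141, -0.0]
contact_force: [0.4, 1.0, 0.5]
grip_width: 0.0854
```

>>> send_rows(deltas=[[0.5, 0, 0, 0, 0, 0, 0], [0.5, 0, 0, 0, 0, 0, 0], [0.5, 0, 0, 0, 0, 0, 0], [0.5, 0, 0, 0, 0, 0, 0], [0.5, 0, 0, 0, 0, 0, 0], [0.5, 0, 0, 0, 0, 0, 0], [0.5, 0, 0, 0, 0, 0, 0], [0.5, 0, 0, 0, 0, 0, 0]], squeeze=60)

```text
clock: 39.15
tcp_pos: [0.4485, -0.1249, 0.0209]
orientation: [0.003, 3.142, -0.002]
contact_force: [-2.4, -0.2, 7.9]
grip_width: 0.0517
```

Run:
```python
from h import *
plan((.5757,.1193),.17,208.5)
```

```text
at [ 0.4485 -0.1249  0.0209] yaw 179.89 tilt [ 0.     -0.0011] F [-2.4 -0.2  7.9] w 0.0517 q7 0.99 -> [-0.845  1.629 -0.996] [-0.    -0.    -0.159]
```

>>> send_rows(deltas=[[0.5, 0, 0, -0.1, 0, 0, 0], [0.5, 0, 0, -0.3, 0, 0, 0], [0.5, 0, 0, -0.6, 0, 0, 0], [0.5, 0, 0, -1, 0, 0, 0], [0.5, 0, 0, -1, 0, 0, 0], [0.5, 0, 0, -1, 0, 0, 0]])

```text
clock: 39.65
tcp_pos: [0.4514, -0.1249, 0.1748]
orientation: [0.003, 3.134, -0.005]
contact_force: [1.0, 0.2, -0.3]
grip_width: 0.0516
```

>>> send_rows(deltas=[[0.5, -0.29, 0.45, 0, 0, 0, 0], [0.5, -0.588, 0.903, 0, 0, 0, 0], [0.5, -0.588, 0.903, 0, 0, 0, 0], [0.5, -0.588, 0.903, 0, 0, 0, 0], [0.5, -0.588, 0.903, 0, 0, 0, 0], [0.5, -0.588, 0.903, 0, 0, 0, 0]])

```text
clock: 40.15
tcp_pos: [0.537, 0.0135, 0.1698]
orientation: [0.006, -3.141, -0.002]
contact_force: [0.1, 0.1, -0.8]
grip_width: 0.052
```

>>> send_rows(deltas=[[0.5, -0.29, 0.45, 0, 0, 0, -0.08], [0.5, -0.588, 0.903, 0, 0, 0, -0.158], [0.5, -0.588, 0.903, 0, 0, 0, -0.158], [0.5, -0.588, 0.903, 0, 0, 0, -0.158], [0.5, -0.588, 0.903, 0, 0, 0, -0.158], [0.5, -0.588, 0.903, 0, 0, 0, -0.158], [0.5, -0.588, 0.903, 0, 0, 0, -0.158], [0.5, -0.588, 0.903, 0, 0, 0, -0.158]])

```text
clock: 40.82
tcp_pos: [0.6247, 0.1431, 0.1695]
orientation: [0.765, -3.045, 0.003]
contact_force: [0.2, -0.7, -1.8]
grip_width: 0.052
```

Run:
```python
from h import *
f=grab('wrist','w30');np.savez('pics/w30.npz',**f);p=campose(f);print(p,mouth(f))
im=f['pixels'][:,:,::-1]
u,v=proj(f,[.5758,.1193,.098])[0].astype(int);print(u,v)
a=cv2.resize(im[v-50:v+50,u-50:u+50],(400,400),interpolation=cv2.INTER_CUBIC);b=cv2.resize(im[210:330,220:340],(400,400),interpolation=cv2.INTER_CUBIC)
cv2.imwrite('pics/c9.png',np.hstack([a,b]))
plan((.5757,.1193),.12,208.5)
```

```text
[0.62552815 0.14512663 0.16966204] (array([284.58010965, 150.88052967]), ((280.3468017578125, 148.77389526367188), (60.96345520019531, 62.457305908203125), 42.46760559082031), array([0.57590487, 0.11611589, 0.098     ]))
284 150
at [0.6248 0.1432 0.1698] yaw -151.81 tilt [-0.0007 -0.0022] F [ 0.3 -0.9 -0.5] w 0.0519 q7 1.21 -> [0.363 0.015 0.333] [-0.001 -0.001 -0.002]
```

View pics/c9.png

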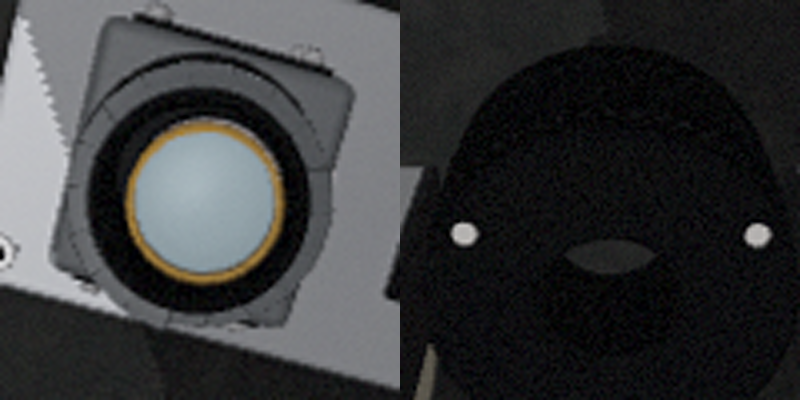

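The lens is seated flat and concentric. The mouth centre is at crop (199,200), and the two ring dots in hand are level. I'll compute the ring's offset in the hand.

Run:
```python
from h import *
f=dict(np.load('pics/w30.npz'));p,R,o=pose();q=campose(f)
print('mouth2',onz(f,283.25,149.5,.098))
for P in (p,q):
  for h in (.0125,.0145):
    m=onz(f,283.15,280.45,P[2]+h); print('dots mid in tool',R.T@(m-P))
d=[onz(f,u,v,q[2]+.0135) for u,v in((239.2,280.2),(327.1,280.7))]
e=R.T@(d[1]-d[0]);print('sep',e)
plan((.5760,.1185),.12,208.5)
```

```text
mouth2 [0.57542335 0.11801014 0.098     ]
dots mid in tool [ 0.00875276  0.00094635 -0.01248708]
dots mid in tool [ 0.00996055  0.00094065 -0.01448508]
dots mid in tool [ 0.01019343 -0.00046044 -0.01248246]
dots mid in tool [ 0.01140123 -0.00046614 -0.01448046]
sep [-2.87248704e-04  3.84946505e-02 -6.16638853e-05]
at [0.6248 0.1432 0.1698] yaw -151.81 tilt [-0.0007 -0.0022] F [ 0.3 -0.9 -0.5] w 0.0519 q7 1.21 -> [0.364 0.009 0.333] [-0.001 -0.001 -0.002]
```

>>> send_rows(deltas=[[0.5, 0.373, 0.01, 0, 0, 0, 0], [0.5, 0.373, 0.01, 0, 0, 0, 0], [0.5, 0.373, 0.01, 0, 0, 0, 0], [0.5, 0.373, 0.01, 0, 0, 0, 0], [0.5, 0.373, 0.01, 0.15, 0, 0, 0], [0.5, 0.373, 0.01, 0.3, 0, 0, 0], [0.5, 0.373, 0.01, 0.32, 0, 0, 0], [0.5, 0.373, 0.01, 0.32, 0, 0, 0], [0.5, 0.373, 0.01, 0.32, 0, 0, 0]])

```text
clock: 41.62
tcp_pos: [0.576, 0.1209, 0.1231]
orientation: [-0.769, 3.045, 0.001]
contact_force: [-0.1, 0.5, 0.6]
grip_width: 0.0517
```

Run:
```python
from h import *
f=grab('wrist','w31');np.savez('pics/w31.npz',**f);print(campose(f))
plan((.5749,.1179),.1105,208.5)
```

```text
[0.5768264  0.12292239 0.12326522]
at [0.5762 0.1211 0.1236] yaw -151.64 tilt [0.0016 0.0009] F [ 0.  -0.1  0.3] w 0.0518 q7 1.17 -> [ 0.018 -0.015  0.087] [ 0.     0.001 -0.001]
```

>>> send_rows(deltas=[[0.5, 0, 0, 0, 0, 0, 0], [0.5, 0, 0, 0, 0, 0, 0], [0.5, 0, 0, 0, 0, 0, 0], [0.5, 0, 0, 0, 0, 0, 0]])

```text
clock: 42.0
tcp_pos: [0.5755, 0.1206, 0.1228]
orientation: [-0.77, 3.045, -0.0]
contact_force: [0.3, -0.2, -0.4]
grip_width: 0.0522
```

Run:
```python
from h import *
f=grab('wrist','w32');np.savez('pics/w32.npz',**f);print(campose(f))
im=f['pixels'][:,:,::-1];cv2.imwrite('pics/c10.png',cv2.resize(im[170:345,185:380],(800,718),interpolation=cv2.INTER_CUBIC)[:600])
plan((.5760,.1185),.1105,208.5)
```

```text
[0.57621986 0.12258639 0.12284195]
at [0.5754 0.1206 0.1226] yaw -151.64 tilt [ 0.0005 -0.    ] F [ 0.2 -0.5 -0.5] w 0.0518 q7 1.17 -> [ 0.003 -0.014  0.081] [-0.     0.    -0.001]
```

View pics/c10.png

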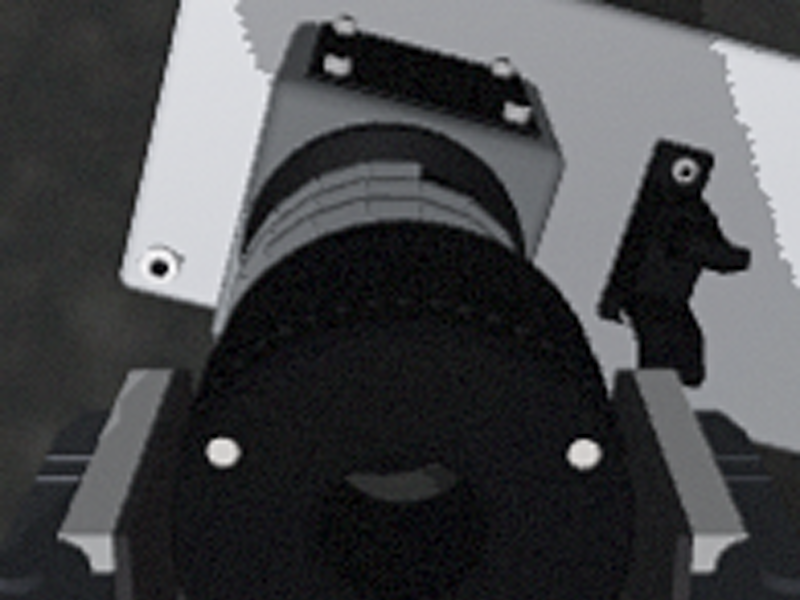

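The ring is above the barrel. The barrel's axis appears left of the ring by about 4 px, which is about 2.4 mm in -tool y. All 16 views are used, so from here I rely on numbers only.

Run:
```python
from h import *
f=dict(np.load('pics/w32.npz'));p,R,o=pose()
tx,ty=R[:2,0],R[:2,1]
for z in (.103,.1045,.106):
    e=onz(f,283,170+220/4.1,z)[:2]-.0265*tx
    print(z,'ring ctr - mouth2 (tool x,y):',(e-np.array([.5754,.1180]))@tx,(e-np.array([.5754,.1180]))@ty)
# dots
d=[onz(f,185+u/4.1,170+v/4.1,p[2]+.0135)[:2] for u,v in((223,452),(584,454))]
m=(d[0]+d[1])/2-.0116*tx;print('dots ctr - mouth2',(m-np.array([.5754,.1180]))@tx,(m-np.array([.5754,.1180]))@ty)
# lens glimpse through opening + horizontal silhouettes
g=cv2.cvtColor(f['pixels'].astype(np.uint8),cv2.COLOR_RGB2GRAY)
for v in (213,219): print(v,[int(x) for x in g[v,230:330]])
```

```text
0.103 ring ctr - mouth2 (tool x,y): -0.0047958434582136555 0.0031987931190216004
0.1045 ring ctr - mouth2 (tool x,y): -0.0042246546219146695 0.00319562488471984
0.106 ring ctr - mouth2 (tool x,y): -0.003653465785615886 0.003192456650417987
dots ctr - mouth2 -0.003940316773805657 0.0033071060798827564
213 [217, 216, 216, 216, 216, 215, 215, 215, 215, 216, 215, 215, 215, 217, 221, 165, 103, 101, 112, 101, 62, 23, 20, 27, 21, 27, 26, 33, 28, 23, 38, 62, 50, 94, 107, 110, 110, 111, 112, 109, 109, 95, 87, 79, 86, 74, 74, 71, 74, 72, 70, 69, 68, 67, 79, 78, 83, 39, 13, 7, 2, 3, 15, 16, 20, 24, 25, 27, 20, 16, 21, 21, 20, 24, 12, 16, 68, 108, 113, 109, 111, 109, 108, 109, 110, 108, 110, 109, 109, 99, 90, 80, 146, 153, 153, 153, 154, 153, 152, 151]
219 [214, 215, 215, 214, 215, 214, 214, 214, 215, 214, 215, 215, 217, 201, 126, 93, 63, 31, 15, 17, 21, 26, 35, 66, 99, 115, 116, 101, 77, 94, 109, 112, 96, 109, 111, 112, 102, 92, 75, 68, 74, 92, 103, 104, 80, 95, 102, 100, 101, 102, 100, 102, 101, 103, 102, 103, 101, 94, 85, 72, 68, 76, 94, 102, 106, 105, 104, 108, 106, 76, 61, 42, 21, 23, 16, 20, 16, 17, 10, 14, 103, 112, 111, 105, 108, 109, 108, 98, 92, 81, 145, 154, 151, 152, 153, 152, 152, 152, 151, 151]
```

>>> send_rows(deltas=[[0.5, 0.028, -0.021, 0, 0, 0, 0], [0.5, 0.028, -0.021, 0, 0, 0, 0], [0.5, 0.028, -0.021, 0.02, 0, 0, 0], [0.5, 0.028, -0.021, 0.04, 0, 0, 0], [0.5, 0.028, -0.021, 0.05, 0, 0, 0], [0.5, 0.028, -0.021, 0.05, 0, 0, 0], [0.5, 0.028, -0.021, 0.05, 0, 0, 0]])

```text
clock: 42.63
tcp_pos: [0.5736, 0.116, 0.1147]
orientation: [-0.77, 3.045, 0.001]
contact_force: [2.5, 1.4, -2.6]
grip_width: 0.0518
```

Run:
```python
from h import *
f=grab('wrist','w33');np.savez('pics/w33.npz',**f)
g=cv2.cvtColor(f['pixels'].astype(np.uint8),cv2.COLOR_RGB2GRAY)
print('col283',[(v,int(g[v,279:287].mean())) for v in range(180,240,2)])
for v in (205,211): print(v,[int(x) for x in g[v,230:330:2]])
plan((.5760,.1185),.1105,208.5)
```

```text
col283 [(180, 159), (182, 159), (184, 161), (186, 93), (188, 9), (190, 10), (192, 12), (194, 12), (196, 11), (198, 10), (200, 15), (202, 35), (204, 74), (206, 99), (208, 115), (210, 8), (212, 37), (214, 38), (216, 38), (218, 34), (220, 86), (222, 110), (224, 23), (226, 11), (228, 15), (230, 10), (232, 12), (234, 14), (236, 11), (238, 13)]
205 [219, 218, 217, 218, 218, 218, 218, 219, 217, 217, 218, 178, 92, 111, 114, 117, 118, 118, 116, 115, 114, 109, 105, 106, 103, 98, 92, 83, 75, 69, 64, 48, 16, 26, 27, 7, 9, 1, 10, 8, 11, 18, 154, 167, 135, 66, 54, 152, 155, 156]
211 [218, 218, 218, 218, 216, 217, 217, 218, 217, 218, 221, 125, 107, 115, 117, 115, 116, 119, 120, 89, 60, 25, 13, 17, 26, 33, 32, 33, 35, 33, 13, 6, 29, 88, 103, 103, 100, 94, 84, 79, 69, 62, 50, 35, 19, 28, 53, 61, 153, 154]
at [0.5735 0.116  0.1148] yaw -151.63 tilt [0.0007 0.0007] F [ 2.6  0.6 -2.7] w 0.0517 q7 1.16 -> [-0.022  0.007  0.029] [ 0.     0.    -0.001]
```

>>> send_rows(deltas=[[0.5, -0.01, 0, 0, 0, 0, 0], [0.5, -0.01, 0, 0, 0, 0, 0], [0.5, -0.01, 0, 0, 0, 0, 0]])

```text
clock: 42.93
tcp_pos: [0.5739, 0.1164, 0.1147]
orientation: [0.77, -3.045, 0.0]
contact_force: [-0.1, 1.3, -0.0]
grip_width: 0.0522
```

>>> send_rows(deltas=[[0.5, 0, 0, 0.01, 0, 0, 0], [0.5, 0, 0, 0.02, 0, 0, 0], [0.5, 0, 0, 0.02, 0, 0, 0]])

```text
clock: 43.18
tcp_pos: [0.574, 0.1163, 0.1114]
orientation: [0.77, -3.045, 0.0]
contact_force: [-0.7, -0.0, -0.9]
grip_width: 0.0521
```

>>> send_rows(deltas=[[0.5, 0, 0, 0.008, 0, 0, 0], [0.5, 0, 0, 0.015, 0, 0, 0], [0.5, 0, 0, 0.015, 0, 0, 0]])

```text
clock: 43.43
tcp_pos: [0.5742, 0.1164, 0.1093]
orientation: [0.77, -3.045, 0.0]
contact_force: [1.0, 0.4, -0.0]
grip_width: 0.0515
```

Engaging freely without force. I'll let it drop and settle, then regrip.

>>> send_rows(deltas=[[0.75, 0, 0, 0, 0, 0, 0], [0.75, 0, 0, 0, 0, 0, 0], [0.75, 0, 0, 0, 0, 0, 0], [0.75, 0, 0, 0, 0, 0, 0], [0.5, 0, 0, 0, 0, 0, 0], [0.5, 0, 0, 0, 0, 0, 0], [0.5, 0, 0, 0, 0, 0, 0], [0.5, 0, 0, 0, 0, 0, 0], [0.5, 0, 0, 0, 0, 0, 0], [0.5, 0, 0, 0, 0, 0, 0]])

```text
clock: 44.27
tcp_pos: [0.5747, 0.1166, 0.1101]
orientation: [-0.769, 3.045, -0.0]
contact_force: [-1.7, -1.2, 5.9]
grip_width: 0.0516
```

Run:
```python
from h import *
f=grab('wrist','w34');np.savez('pics/w34.npz',**f);p,R,o=pose();print(o['moment'].round(2),campose(f))
H,S,V=hsv(f)
for t in blobs(f,(V>150)&(S<70),p[2]+.013,8,(215,255,350,330))[:4]: print(t[:3])
plan((.5760,.1185),.1105,208.5)
```

```text
[-0.14  0.16  0.01] [0.5754619  0.11864373 0.11018142]
(26.5, array([239.2, 277.3]), array([0.5742, 0.0956, 0.1231]))
(25.5, array([326.2, 277.5]), array([0.5563, 0.1293, 0.1231]))
(25.0, array([283.4, 280.9]), array([0.5667, 0.1135, 0.1231]))
(18.5, array([333.5, 257.2]), array([0.5463, 0.1269, 0.1231]))
at [0.5747 0.1166 0.1101] yaw -151.64 tilt [0.0009 0.0001] F [-0.8 -1.4  5.7] w 0.052 q7 1.16 -> [-0.013  0.007 -0.003] [-0.     0.    -0.001]
```

>>> send_rows(deltas=[[0.75, 0, 0, 0, 0, 0, 0], [0.75, 0, 0, 0, 0, 0, 0], [0.75, -0.01, 0.004, 0.005, 0, 0, 0], [0.75, -0.01, 0.004, 0.005, 0, 0, 0], [0.5, -0.01, 0.004, 0.005, 0, 0, 0], [0.5, -0.01, 0.004, 0.005, 0, 0, 0], [0.5, -0.01, 0.004, 0.005, 0, 0, 0], [0.5, -0.01, 0.004, 0.005, 0, 0, 0], [0.5, -0.01, 0.004, 0.005, 0, 0, 0], [0.5, -0.01, 0.004, 0.005, 0, 0, 0]])

```text
clock: 45.15
tcp_pos: [0.5755, 0.1177, 0.109]
orientation: [-0.77, 3.046, -0.0]
contact_force: [-1.1, -0.5, 4.2]
grip_width: 0.052
```

>>> send_rows(deltas=[[0.5, 0, 0, 0.003, 0, 0, 0.04], [0.5, 0, 0, 0.006, 0, 0, 0.08], [0.5, 0, 0, 0.009, 0, 0, 0.12], [0.5, 0, 0, 0.012, 0, 0, 0.16], [0.5, 0, 0, 0.015, 0, 0, 0.2], [0.5, 0, 0, 0.019, 0, 0, 0.24], [0.5, 0, 0, 0.019, 0, 0, 0.24], [0.5, 0, 0, 0.019, 0, 0, 0.24]])

```text
clock: 45.82
tcp_pos: [0.5757, 0.1178, 0.1062]
orientation: [0.4, 3.115, -0.0]
contact_force: [-0.1, -1.1, 3.7]
grip_width: 0.0519
```

Run:
```python
from h import *
f=grab('wrist','w35');np.savez('pics/w35.npz',**f);p,R,o=pose();print(o['moment'].round(2),campose(f))
H,S,V=hsv(f)
for t in blobs(f,(V>150)&(S<70),p[2]+.010,8,(215,255,350,330))[:4]: print(t[:3])
plan((.5760,.1185),None,164.2)
```

```text
[-0.13  0.04 -0.15] [0.57703717 0.11941316 0.10622709]
(54.5, array([283.9, 280.9]), array([0.5688, 0.1212, 0.1162]))
(29.0, array([239. , 276.1]), array([0.5613, 0.1023, 0.1162]))
(28.5, array([326.9, 276.9]), array([0.5717, 0.1404, 0.1162]))
at [0.5756 0.1178 0.1062] yaw 165.38 tilt [ 0.0006 -0.0001] F [ 0.  -0.6  4.4] w 0.0519 q7 0.5 -> [-0.001  0.005  0.   ] [0.    0.    0.007]
```

Following well, with no slip and low forces. Continuing.

>>> send_rows(deltas=[[0.5, 0, 0, 0.003, 0, 0, 0.04], [0.5, 0, 0, 0.006, 0, 0, 0.08], [0.5, 0, 0, 0.009, 0, 0, 0.12], [0.5, 0, 0, 0.012, 0, 0, 0.16], [0.5, 0, 0, 0.015, 0, 0, 0.2], [0.5, 0, 0, 0.019, 0, 0, 0.24], [0.5, 0, 0, 0.022, 0, 0, 0.28], [0.5, 0, 0, 0.025, 0, 0, 0.32], [0.5, 0, 0, 0.028, 0, 0, 0.36], [0.5, 0, 0, 0.031, 0, 0, 0.4], [0.5, 0, 0, 0.034, 0, 0, 0.44], [0.5, 0, 0, 0.036, 0, 0, 0.47], [0.5, 0, 0, 0.036, 0, 0, 0.47], [0.5, 0, 0, 0.036, 0, 0, 0.47]])

```text
clock: 47.03
tcp_pos: [0.5758, 0.1182, 0.1006]
orientation: [2.391, 2.038, 0.002]
contact_force: [1.5, 0.3, 1.7]
grip_width: 0.0517
```

Run:
```python
from h import *
f=grab('wrist','w36');p,R,o=pose();print(o['moment'].round(2),campose(f))
H,S,V=hsv(f)
for t in blobs(f,(V>150)&(S<70),p[2]+.010,8,(215,255,350,330))[:4]: print(t[:3])
plan((.5760,.1185),None,80)
```

```text
[ 0.27 -0.44 -0.01] [0.57696928 0.11830235 0.10067181]
(125.0, array([283.4, 282.5]), array([0.5773, 0.1257, 0.1106]))
(36.0, array([337.2, 256.8]), array([0.6027, 0.1347, 0.1106]))
(28.0, array([239.1, 276.3]), array([0.5582, 0.132 , 0.1106]))
(27.5, array([326.9, 277.1]), array([0.5971, 0.1253, 0.1106]))
at [0.5759 0.1181 0.1006] yaw 80.86 tilt [0.0008 0.0007] F [2.1 1.4 2.2] w 0.0518 q7 -0.78 -> [0.003 0.001 0.   ] [ 0.    -0.     0.005]
```

>>> send_rows(deltas=[[0.5, 0, 0, 0.003, 0, 0, 0.03], [0.5, 0, 0, 0.005, 0, 0, 0.06], [0.5, 0, 0, 0.006, 0, 0, 0.08], [0.5, 0, 0, 0.006, 0, 0, 0.08], [0.5, 0, 0, 0.006, 0, 0, 0.08]])

```text
clock: 47.5
tcp_pos: [0.576, 0.1181, 0.0997]
orientation: [-2.628, -1.721, -0.002]
contact_force: [3.3, 2.3, 0.2]
grip_width: 0.0516
```

>>> send_rows(deltas=[[0.5, 0, 0, 0, 0, 0, 0.03], [0.5, 0, 0, 0, 0, 0, 0.06], [0.5, 0, 0, 0, 0, 0, 0.06], [0.5, 0, 0, 0, 0, 0, 0.06]])

```text
clock: 47.83
tcp_pos: [0.5758, 0.1177, 0.0996]
orientation: [2.778, 1.466, 0.001]
contact_force: [4.6, 1.2, 0.1]
grip_width: 0.052
```

Run:
```python
from h import *
f=grab('wrist','w37');p,R,o=pose();print(o['moment'].round(2),o['tau'].round(2)[6])
H,S,V=hsv(f)
for t in blobs(f,(V>150)&(S<70),p[2]+.010,8,(215,255,350,330))[:4]: print(t[:3])
plan((.5760,.1185),None,55.7)
```

```text
[ 0.29 -0.99  0.01] -0.06
(125.5, array([283.1, 282.5]), array([0.5798, 0.124 , 0.1096]))
(31.0, array([327.1, 277.1]), array([0.5977, 0.1152, 0.1096]))
(30.0, array([239.1, 276.1]), array([0.5653, 0.1379, 0.1096]))
at [0.5758 0.1176 0.0996] yaw 55.63 tilt [0.0007 0.0001] F [ 4.4  0.9 -1.2] w 0.0519 q7 -1.16 -> [ 0.005 -0.002  0.   ] [ 0. -0. -0.]
```

>>> send_rows(deltas=[[0.5, 0, 0, 0.002, 0, 0, 0.03], [0.5, 0, 0, 0.003, 0, 0, 0.055], [0.5, 0, 0, 0.003, 0, 0, 0.055], [0.5, 0, 0, 0.003, 0, 0, 0.055]])

```text
clock: 48.22
tcp_pos: [0.5761, 0.1175, 0.0994]
orientation: [2.894, 1.22, 0.002]
contact_force: [4.7, 1.1, 0.3]
grip_width: 0.0513
```

Run:
```python
from h import *
f=grab('wrist','w38');p,R,o=pose();print(o['moment'].round(2),o['tau'].round(2)[6])
H,S,V=hsv(f)
for t in blobs(f,(V>150)&(S<70),p[2]+.010,8,(215,255,350,330))[:4]: print(t[:3])
plan((.5760,.1185),None,45.7)
```

```text
[ 0.22 -1.22  0.06] -0.03
(132.5, array([282.7, 282.7]), array([0.5807, 0.1232, 0.1094]))
(29.0, array([327. , 277.1]), array([0.597 , 0.1114, 0.1094]))
(28.0, array([239. , 276.5]), array([0.5688, 0.1392, 0.1094]))
at [0.576  0.1175 0.0994] yaw 45.71 tilt [ 0.0011 -0.    ] F [5.3 0.6 0.2] w 0.052 q7 -1.31 -> [ 0.005 -0.005 -0.   ] [ 0. -0.  0.]
```

>>> send_rows(deltas=[[0.5, 0, 0, 0, 0, 0, 0.03], [0.5, 0, 0, 0, 0, 0, 0.055], [0.5, 0, 0, 0, 0, 0, 0.055], [0.5, 0, 0, 0, 0, 0, 0.055]])

```text
clock: 48.6
tcp_pos: [0.5759, 0.1174, 0.0994]
orientation: [2.989, 0.965, 0.001]
contact_force: [5.9, -1.0, 0.8]
grip_width: 0.0516
```

>>> send_rows(deltas=[[0.5, 0, 0, 0, 0, 0, 0.03], [0.5, 0, 0, 0, 0, 0, 0.05], [0.5, 0, 0, 0, 0, 0, 0.05], [0.5, 0, 0, 0, 0, 0, 0.05]])

```text
clock: 48.93
tcp_pos: [0.5759, 0.1176, 0.099]
orientation: [3.056, 0.728, 0.001]
contact_force: [6.5, 1.4, -3.1]
grip_width: 0.0518
```

Run:
```python
from h import *
f=grab('wrist','w39');p,R,o=pose();print(o['moment'].round(2),o['tau'].round(2)[6])
H,S,V=hsv(f)
for t in blobs(f,(V>150)&(S<70),p[2]+.010,8,(215,255,350,330))[:4]: print(t[:3])
plan((.5760,.1185),None,26.8)
```

```text
[ 0.27 -1.35  0.08] -0.07
(130.5, array([282.4, 282.5]), array([0.5818, 0.1218, 0.109 ]))
(28.0, array([239. , 276.5]), array([0.5757, 0.1406, 0.109 ]))
(27.0, array([327. , 277.2]), array([0.5932, 0.1051, 0.109 ]))
(16.5, array([230.5, 256. ]), array([0.5834, 0.1482, 0.109 ]))
at [0.5759 0.1176 0.099 ] yaw 26.82 tilt [0.0008 0.0001] F [ 6.2  0.6 -2.3] w 0.0515 q7 -1.59 -> [ 0.003 -0.005  0.   ] [ 0. -0.  0.]
```

The thread now pulls the tool down (Fz -3), so it is nearly tight. Small steps.

>>> send_rows(deltas=[[0.5, 0, 0, 0.002, 0, 0, 0.03], [0.5, 0, 0, 0.004, 0, 0, 0.055], [0.5, 0, 0, 0.004, 0, 0, 0.055], [0.5, 0, 0, 0.004, 0, 0, 0.055]])

```text
clock: 49.32
tcp_pos: [0.5761, 0.1176, 0.0985]
orientation: [-3.108, -0.461, -0.002]
contact_force: [6.4, 0.4, -2.9]
grip_width: 0.0517
```

>>> send_rows(deltas=[[0.5, 0, 0, 0.002, 0, 0, 0.03], [0.5, 0, 0, 0.004, 0, 0, 0.055], [0.5, 0, 0, 0.004, 0, 0, 0.055], [0.5, 0, 0, 0.004, 0, 0, 0.055]])

```text
clock: 49.65
tcp_pos: [0.5762, 0.1177, 0.0983]
orientation: [-3.136, -0.191, -0.002]
contact_force: [5.3, 0.2, 0.6]
grip_width: 0.0514
```

Run:
```python
from h import *
f=grab('wrist','w40');p,R,o=pose();print(o['moment'].round(2),o['tau'].round(2)[6])
H,S,V=hsv(f)
for t in blobs(f,(V>150)&(S<70),p[2]+.010,8,(215,255,350,330))[:4]: print(t[:3])
plan((.5760,.1185),None,7)
```

```text
[ 0.24 -1.19 -0.14] 0.13
(149.5, array([282.1, 282.9]), array([0.5826, 0.1198, 0.1083]))
(81.0, array([224.6, 257.2]), array([0.5924, 0.1465, 0.1083]))
(51.0, array([338.8, 257.4]), array([0.5983, 0.0965, 0.1083]))
(30.0, array([239.2, 276.3]), array([0.5836, 0.1394, 0.1083]))
at [0.5762 0.1176 0.0983] yaw 6.97 tilt [0.0014 0.0003] F [6.2 0.3 0.2] w 0.0518 q7 -1.89 -> [-0.001 -0.006 -0.   ] [-0. -0. -0.]
```

>>> send_rows(deltas=[[0.5, 0, 0, 0, 0, 0, 0.03], [0.5, 0, 0, 0, 0, 0, 0.05], [0.5, 0, 0, 0, 0, 0, 0.05], [0.5, 0, 0, 0, 0, 0, 0.05]])

```text
clock: 50.03
tcp_pos: [0.5762, 0.1177, 0.0981]
orientation: [-3.141, 0.055, -0.002]
contact_force: [6.1, 0.9, -1.6]
grip_width: 0.0519
```

Run:
```python
from h import *
p,R,o=pose();print(o['moment'].round(2),o['tau'].round(2)[6]);f=grab('wrist','w41');H,S,V=hsv(f)
for t in blobs(f,(V>150)&(S<70),p[2]+.010,8,(230,265,340,290))[:4]: print(t[:3])
plan((.5760,.1185),None,-2)
```

```text
[ 0.35 -1.39 -0.09] 0.01
(151.5, array([282.4, 283. ]), array([0.5826, 0.1188, 0.1081]))
(31.5, array([239.2, 276.1]), array([0.5868, 0.1381, 0.1081]))
(29.5, array([327., 277.]), array([0.585 , 0.0985, 0.1081]))
at [0.5762 0.1177 0.0981] yaw -2.01 tilt [0.0015 0.0004] F [ 6.3  0.1 -0.9] w 0.0517 q7 -2.02 -> [-0.002 -0.006 -0.   ] [-0. -0. -0.]
```

>>> send_rows(deltas=[[0.5, 0, 0, 0.002, 0, 0, 0.03], [0.5, 0, 0, 0.005, 0, 0, 0.06], [0.5, 0, 0, 0.006, 0, 0, 0.08], [0.5, 0, 0, 0.006, 0, 0, 0.08], [0.5, 0, 0, 0.006, 0, 0, 0.08]])

```text
clock: 50.5
tcp_pos: [0.5758, 0.1177, 0.0978]
orientation: [-3.109, 0.447, -0.001]
contact_force: [2.2, -0.1, 6.4]
grip_width: 0.0516
```

>>> send_rows(deltas=[[0.5, 0, 0, 0, 0, 0, 0.03], [0.5, 0, 0, 0, 0, 0, 0.06], [0.5, 0, 0, 0, 0, 0, 0.08], [0.5, 0, 0, 0, 0, 0, 0.08], [0.5, 0, 0, 0, 0, 0, 0.08]])

```text
clock: 50.92
tcp_pos: [0.5733, 0.1195, 0.0977]
orientation: [3.03, -0.827, -0.006]
contact_force: [-4.6, 3.8, 11.7]
grip_width: 0.052
```

Run:
```python
from h import *
p,R,o=pose();print(o['moment'].round(2),o['tau'].round(2)[6]);f=grab('wrist','w42');H,S,V=hsv(f)
for t in blobs(f,(V>150)&(S<70),p[2]+.010,8,(230,265,340,290))[:4]: print(t[:3])
plan((.5760,.1185),None,-30.8)
```

```text
[0.73 0.93 1.06] -1.17
(218.0, array([282.7, 276. ]), array([0.5821, 0.1157, 0.1077]))
(28.0, array([235.3, 274.6]), array([0.5935, 0.1336, 0.1077]))
at [0.5734 0.1195 0.0977] yaw -30.51 tilt [-0.0036  0.0006] F [-4.7  3.4 12.4] w 0.0514 q7 -2.44 -> [ 0.019 -0.003 -0.   ] [0.    0.001 0.002]
```

Tight: the wrist moment reached 1.06 N m and the grip starts to slip. I'll release, rise and check the ring.

>>> send_rows(deltas=[[0.5, 0, 0, 0, 0, 0, 0], [0.5, 0, 0, 0, 0, 0, 0], [0.5, 0, 0, 0, 0, 0, 0], [1, 0, 0, 0, 0, 0, 0], [1, 0, 0, 0, 0, 0, 0], [1, 0, 0, 0, 0, 0, 0], [1, 0, 0, 0, 0, 0, 0], [1, 0, 0, -0.1, 0, 0, 0], [1, 0, 0, -0.3, 0, 0, 0], [1, 0, 0, -0.5, 0, 0, 0], [1, 0, 0, -0.667, 0, 0, 0], [1, 0, 0, -0.667, 0, 0, 0], [1, 0, 0, -0.667, 0, 0, 0]])

```text
clock: 52.05
tcp_pos: [0.5762, 0.1176, 0.1985]
orientation: [-3.026, 0.84, -0.004]
contact_force: [-0.2, -0.2, -0.6]
grip_width: 0.0854
```

Run:
```python
from h import *
p,R,o=pose();f=grab('wrist','w43');np.savez('pics/w43.npz',**f);H,S,V=hsv(f)
print(proj(f,[.576,.1185,.112]))
for t in blobs(f,(V>140)&(S<70),.112,5,(220,150,350,310))[:8]: print(t[:3])
plan((.5760,.1185),None,90)
t=grab('top','t6');H,S,V=hsv(t)
b=blobs(t,(H>100)&(H<125)&(S>150),.014,12,(190,190,290,270));show('guide',b)
```

```text
[[283.37877862 221.60423362]]
(4654.5, array([263.6, 206.2]), array([0.5941, 0.1248, 0.112 ]))
(309.5, array([315.9, 300. ]), array([0.5026, 0.1312, 0.112 ]))
(206.0, array([283.4, 215.2]), array([0.5804, 0.1158, 0.112 ]))
(44.0, array([238.8, 306.7]), array([0.5301, 0.1896, 0.112 ]))
(14.0, array([305.3, 200.9]), array([0.5816, 0.0962, 0.112 ]))
(12.5, array([290.9, 246.9]), array([0.555 , 0.1243, 0.112 ]))
(9.0, array([255.3, 213. ]), array([0.5928, 0.133 , 0.112 ]))
(7.0, array([275.2, 166.8]), array([0.6148, 0.1019, 0.112 ]))
at [0.5752 0.1173 0.197 ] yaw -31.03 tilt [-0.0002 -0.0002] F [-0.1  0.2 -0.9] w 0.0853 q7 -2.44 -> [ 0.001 -0.01  -0.   ] [ 0.     0.    -0.672]
guide 70 [242. 239.] [0.4382 0.034  0.014 ]
```

The ring's dots are level, the ring is centred at about (.576,.118) and has turned about 225°. Now the light guide.

>>> send_rows(deltas=[[1, 0, 0, 0, 0, 0, -0.06], [0.5, -0.507, 0.942, 0, 0, 0, -0.667], [0.5, -0.507, 0.942, 0, 0, 0, -0.667], [0.5, -0.507, 0.942, 0, 0, 0, -0.667], [0.5, -0.507, 0.942, 0, 0, 0, -0.667], [0.5, -0.507, 0.942, 0, 0, 0, -0.667], [0.5, -0.507, 0.942, 0, 0, 0, -0.667], [0.5, -0.507, 0.942, 0, 0, 0, -0.667], [0.5, -0.507, 0.942, 0, 0, 0, -0.667], [0.5, -0.507, 0.942, 0, 0, 0, -0.667], [0.5, -0.507, 0.942, 0, 0, 0, -0.667], [0.5, -0.507, 0.942, 0, 0, 0, -0.667], [0.5, -0.507, 0.942, 0, 0, 0, -0.667], [0.5, -0.507, 0.942, 0, 0, 0, -0.667], [0.5, -0.507, 0.942, 0, 0, 0, -0.667], [0.5, -0.507, 0.942, 0, 0, 0, -0.667], [0.5, -0.507, 0.942, 0, 0, 0, -0.667], [0.5, -0.507, 0.942, 0, 0, 0, -0.667], [0.5, -0.507, 0.942, 0, 0, 0, -0.667]])

```text
clock: 53.73
tcp_pos: [0.4366, 0.0356, 0.1961]
orientation: [-2.242, -2.198, 0.003]
contact_force: [0.3, -0.6, -0.8]
grip_width: 0.0425
```

>>> send_rows(deltas=[[0.5, 0, 0, 0.2, 0, 0, -0.215], [0.5, 0, 0, 0.4, 0, 0, -0.215], [0.5, 0, 0, 0.653, 0, 0, -0.215], [0.5, 0, 0, 0.653, 0, 0, -0.215], [0.5, 0, 0, 0.653, 0, 0, -0.215], [0.5, 0, 0, 0.653, 0, 0, -0.215], [0.5, 0, 0, 0.653, 0, 0, -0.215], [0.5, 0, 0, 0.653, 0, 0, -0.215], [0.5, 0, 0, 0.653, 0, 0, -0.215]])

```text
clock: 54.48
tcp_pos: [0.4373, 0.0358, 0.0991]
orientation: [-1.388, -2.818, 0.0]
contact_force: [0.8, 0.0, 0.7]
grip_width: 0.0426
```

```bash
cat >> h.py <<'E'
def guide(f,z=.014):
    H,S,V=hsv(f);m=(H>103)&(H<125)&(S>140)
    b=blobs(f,m,z,60)
    for t in b[:3]:
        p=np.array([onz(f,*q[0],z)[:2] for q in t[3]],np.float32)*1000
        print('guide',int(t[0]),t[1],t[2],cv2.minAreaRect(p))
    w=blobs(f,(f['pixels'].min(2)>140),.010,40)
    for t in w[:5]: print('bright',int(t[0]),t[1],t[2])
E
python3 - <<'E'
from h import *
f=grab('wrist','w44');np.savez('pics/w44.npz',**f);guide(f);print(campose(f))
plan((.438,.036),.0135,127.7)
E
```

```text
guide 880 [283.  221.4] [0.437  0.0375 0.014 ] ((436.5879211425781, 37.67688751220703), (14.018954277038574, 44.89264678955078), 38.04600143432617)
bright 32004 [ 74.8 201.5] [ 0.3044 -0.0462  0.01  ]
bright 11712 [504.5 185.3] [0.5499 0.1581 0.01  ]
bright 5925 [419.7  73.3] [0.446  0.1737 0.01  ]
bright 2299 [263.5 353. ] [ 0.5005 -0.0738  0.01  ]
bright 1191 [166.1 398.6] [ 0.4592 -0.1737  0.01  ]
[0.43894927 0.03667019 0.09920448]
at [0.4374 0.0358 0.0992] yaw 127.59 tilt [ 0.     -0.0001] F [-0.1 -0.7 -0.6] w 0.0426 q7 0.22 -> [-0.001  0.004  0.571] [-0.     0.    -0.001]
```

The sleeve is found at (.4368,.0376), 14x45 mm, along 128°. I'll grip it, lift it and carry it over the forks.

>>> send_rows(deltas=[[0.5, 0.007, 0.004, 0.2, 0, 0, -0.002], [0.5, 0.007, 0.004, 0.4, 0, 0, -0.002], [0.5, 0.007, 0.004, 0.568, 0, 0, -0.002], [0.5, 0.007, 0.004, 0.568, 0, 0, -0.002], [0.5, 0.007, 0.004, 0.568, 0, 0, -0.002], [0.05, 0.007, 0.004, 0.568, 0, 0, -0.002], [0.05, 0.007, 0.004, 0.568, 0, 0, -0.002], [0.05, 0.007, 0.004, 0.568, 0, 0, -0.002], [0.05, 0.007, 0.004, 0.568, 0, 0, -0.002], [0.05, 0.007, 0.004, 0.568, 0, 0, -0.002], [0.05, 0.007, 0.004, 0.568, 0, 0, -0.002], [0.05, 0.007, 0.004, 0.568, 0, 0, -0.002]], squeeze=80)

```text
clock: 55.53
tcp_pos: [0.4384, 0.0372, 0.0158]
orientation: [1.374, 2.822, 0.002]
contact_force: [-1.8, -0.2, 8.4]
grip_width: 0.0115
```

>>> send_rows(deltas=[[0.05, 0, 0, -0.2, 0, 0, 0], [0.05, 0, 0, -0.5, 0, 0, 0], [0.05, 0, 0, -0.87, 0, 0, 0], [0.05, 0, 0, -0.87, 0, 0, 0], [0.05, 0.217, 0.664, -0.87, 0, 0, 0], [0.05, 0.217, 0.664, -0.87, 0, 0, 0], [0.05, 0.217, 0.664, -0.87, 0, 0, 0], [0.05, 0.217, 0.664, -0.87, 0, 0, 0], [0.05, 0.217, 0.664, -0.87, 0, 0, 0]])

```text
clock: 56.28
tcp_pos: [0.4959, 0.1252, 0.1455]
orientation: [1.372, 2.825, 0.002]
contact_force: [0.3, -0.5, -0.9]
grip_width: 0.0114
```

>>> send_rows(deltas=[[0.05, 0.217, 0.664, 0, 0, 0, 0.139], [0.05, 0.217, 0.664, 0, 0, 0, 0.139], [0.05, 0.217, 0.664, 0, 0, 0, 0.139], [0.05, 0.217, 0.664, 0, 0, 0, 0.139], [0.05, 0.217, 0.664, 0, 0, 0, 0.139], [0.05, 0.217, 0.664, 0, 0, 0, 0.139], [0.05, 0.217, 0.664, 0, 0, 0, 0.139], [0.05, 0.217, 0.664, 0, 0, 0, 0.139]])

```text
clock: 56.95
tcp_pos: [0.5535, 0.2094, 0.1446]
orientation: [1.954, 2.459, -0.001]
contact_force: [-0.3, -0.3, -1.0]
grip_width: 0.0112
```

Run:
```python
from h import *
f=grab('wrist','w45');np.savez('pics/w45.npz',**f);p=campose(f);print(p);guide(f,p[2])
q,R,o=pose();H,S,V=hsv(f)
show('red',blobs(f,((H<8)|(H>172))&(S>140)&(V>60),.046,10))
# rod tip: bright blobs near column 283
for v in range(100,300,8): print(v,[int(x) for x in f['pixels'][v,262:306:4].min(1)])
plan((.5549,.2101),.07,102.93)
```

```text
[0.55495382 0.2098629  0.14470593]
guide 1814 [282.9 278.5] [0.5531 0.2131 0.1447] ((553.2166137695312, 212.75662231445312), (13.656017303466797, 46.50537109375), 13.66211223602295)
bright 16670 [127.4  78.7] [0.4089 0.2835 0.01  ]
bright 7240 [ 26.1 338.1] [0.3215 0.0027 0.01  ]
bright 3731 [26.6 54.4] [0.3308 0.2836 0.01  ]
bright 2815 [302.1  20.1] [0.5351 0.3546 0.01  ]
bright 2150 [254.5 221.9] [0.5321 0.1866 0.01  ]
red 192 [303.  169.3] [0.5599 0.2505 0.046 ]
100 [23, 20, 19, 21, 21, 15, 23, 27, 29, 24, 22]
108 [20, 18, 12, 24, 22, 22, 21, 20, 17, 25, 19]
116 [17, 13, 22, 19, 15, 16, 14, 24, 21, 16, 25]
124 [22, 22, 22, 21, 23, 21, 22, 23, 14, 24, 22]
132 [18, 24, 17, 28, 22, 28, 25, 30, 24, 21, 19]
140 [11, 20, 17, 12, 21, 23, 20, 25, 20, 22, 27]
148 [124, 125, 124, 123, 124, 126, 126, 124, 123, 126, 125]
156 [123, 126, 110, 115, 91, 95, 95, 102, 121, 124, 122]
164 [123, 120, 9, 105, 126, 138, 130, 118, 59, 13, 13]
172 [36, 112, 13, 108, 128, 138, 131, 114, 49, 30, 25]
180 [122, 64, 9, 112, 129, 139, 128, 111, 34, 2, 0]
188 [183, 182, 184, 116, 144, 158, 152, 135, 179, 182, 118]
196 [184, 183, 184, 115, 143, 160, 152, 133, 177, 182, 120]
204 [184, 183, 184, 115, 146, 160, 150, 133, 180, 180, 182]
212 [183, 183, 183, 112, 144, 158, 151, 135, 178, 181, 182]
220 [182, 182, 183, 113, 145, 161, 149, 132, 181, 180, 182]
228 [181, 181, 182, 113, 145, 160, 149, 132, 182, 145, 150]
236 [187, 92, 35, 115, 144, 159, 149, 132, 8, 53, 52]
244 [188, 109, 16, 27, 22, 28, 24, 24, 29, 21, 44]
252 [181, 181, 23, 41, 36, 43, 39, 41, 35, 87, 117]
260 [80, 80, 24, 42, 38, 42, 36, 38, 32, 71, 78]
268 [80, 82, 12, 40, 39, 38, 40, 42, 27, 30, 80]
276 [80, 63, 8, 40, 34, 40, 42, 38, 29, 21, 78]
284 [78, 26, 13, 39, 38, 38, 37, 39, 24, 15, 79]
292 [79, 6, 13, 35, 35, 59, 60, 30, 18, 18, 83]
at [0.5536 0.2097 0.1447] yaw 103.04 tilt [-0.0001 -0.0006] F [ 0.4 -1.2 -0.3] w 0.0116 q7 -0.42 -> [0.001 0.009 0.498] [-0.     0.     0.001]
```

>>> send_rows(deltas=[[0.05, 0.001, 0.005, 0.2, 0, 0, 0], [0.05, 0.001, 0.005, 0.35, 0, 0, 0], [0.05, 0.001, 0.005, 0.465, 0, 0, 0], [0.05, 0.001, 0.005, 0.465, 0, 0, 0], [0.05, 0.001, 0.005, 0.465, 0, 0, 0], [0.05, 0.001, 0.005, 0.465, 0, 0, 0]])

```text
clock: 57.5
tcp_pos: [0.5552, 0.2116, 0.0759]
orientation: [1.954, 2.459, 0.002]
contact_force: [0.2, 0.5, -0.5]
grip_width: 0.0112
```

Run:
```python
from h import *
f=grab('wrist','w46');np.savez('pics/w46.npz',**f);p=campose(f);print(p)
g=cv2.cvtColor(f['pixels'],cv2.COLOR_RGB2GRAY)
for v in (160,172,180,188,196,204,212,220,232,240): print(v,' '.join(str(int(x)) for x in g[v,250:320:2]))
q,R,o=pose();hy=np.array([-.2238,.9747]);mid=np.array([.5760,.1185])
for s in(.063-.0,.119,.131):
  pass
print(proj(f,[list(mid+hy*s)+[z] for s,z in((.060,.051),(.122,.051),(.060,.030),(.122,.030))]))
plan((.5549,.2101),.0415,102.93)
```

```text
[0.55674983 0.21201275 0.07593921]
160 115 117 116 117 115 115 116 116 114 116 118 87 106 119 127 133 140 136 132 125 117 109 98 116 117 116 114 116 115 117 115 116 116 114 117
172 122 122 125 125 114 81 102 110 115 125 110 86 111 119 129 136 140 135 130 125 118 103 116 126 125 123 125 123 125 125 122 124 125 124 126
180 124 124 124 126 113 92 107 126 132 135 129 89 112 122 130 134 139 137 127 121 111 102 120 125 127 128 124 125 126 125 124 124 124 123 124
188 123 125 125 125 126 99 14 114 133 138 133 81 128 143 153 161 169 164 160 154 143 128 71 42 44 38 36 41 38 35 53 126 125 125 125
196 129 25 125 128 135 56 23 5 7 19 13 58 128 143 153 161 168 165 160 155 142 123 67 69 67 68 72 60 69 68 64 67 67 68 66
204 123 125 126 126 125 129 78 6 8 19 10 47 127 143 154 160 169 164 159 153 143 121 3 6 0 0 123 114 65 66 65 65 69 63 63
212 127 124 127 46 14 11 1 11 8 14 5 96 125 142 155 161 167 164 159 152 141 122 7 2 16 16 14 7 4 111 123 123 123 125 122
220 122 122 123 59 6 21 7 31 109 116 188 136 122 142 153 160 169 165 159 153 141 112 121 124 81 5 12 14 0 118 124 124 121 121 125
232 184 183 186 185 186 185 184 183 184 183 183 171 122 141 155 161 169 164 157 154 138 109 125 123 123 125 123 122 122 122 174 183 181 179 180
240 184 183 184 183 184 184 185 183 183 192 31 39 75 145 157 164 170 165 159 156 120 47 36 55 123 123 123 124 121 122 161 181 181 180 180
[[281.13598679 313.67460294]
 [281.11085821 216.92516663]
 [281.30781763 293.7925306 ]
 [281.30343554 205.31801359]]
at [0.5555 0.2117 0.0762] yaw 103.06 tilt [0.0021 0.001 ] F [-0.1 -0.2  0.1] w 0.0114 q7 -0.46 -> [-0.01  -0.007  0.231] [ 0.001 -0.     0.001]
```

>>> send_rows(deltas=[[0.05, -0.025, -0.008, 0, 0, 0, 0], [0.05, -0.025, -0.008, 0, 0, 0, 0], [0.05, -0.025, -0.008, 0.05, 0, 0, 0], [0.05, -0.025, -0.008, 0.1, 0, 0, 0], [0.05, -0.025, -0.008, 0.12, 0, 0, 0], [0.05, -0.025, -0.008, 0.12, 0, 0, 0]])

```text
clock: 58.05
tcp_pos: [0.5531, 0.2072, 0.0555]
orientation: [-1.953, -2.459, 0.004]
contact_force: [-0.4, -0.4, -1.4]
grip_width: 0.0111
```

Run:
```python
from h import *
f=grab('wrist','w47');np.savez('pics/w47.npz',**f);p=campose(f);print(p)
g=cv2.cvtColor(f['pixels'],cv2.COLOR_RGB2GRAY)
for v in range(176,236,6): print(v,' '.join(str(int(x)) for x in g[v,240:326:2]))
plan((.5552,.2087),.0425,102.93)
```

```text
[0.55447834 0.2076384  0.05550126]
176 125 124 125 124 125 125 124 125 124 123 124 95 105 107 118 125 99 112 125 132 137 141 136 129 122 113 98 117 124 124 122 124 123 123 124 124 125 123 125 124 122 123 123
182 124 121 123 125 122 122 123 125 124 123 124 92 99 112 119 128 97 111 123 133 137 140 135 128 121 109 95 122 128 124 127 126 124 126 124 123 121 124 120 122 123 123 124
188 124 124 125 122 124 123 123 124 125 122 122 128 32 23 120 133 109 129 146 155 163 169 164 158 152 141 117 70 65 64 69 65 39 33 37 40 42 35 54 123 127 123 124
194 125 125 123 124 123 125 127 19 11 5 8 15 1 20 123 141 108 129 144 156 163 170 164 159 152 141 116 54 61 63 51 52 38 40 37 32 36 37 47 42 39 67 64
200 124 123 121 124 125 123 129 19 131 73 112 115 20 11 6 9 88 126 144 154 163 168 163 159 152 141 114 53 59 62 69 67 66 68 65 67 65 56 68 69 66 70 64
206 121 121 123 124 122 122 123 66 18 31 25 18 13 7 4 9 74 131 143 156 163 168 164 159 153 141 111 58 64 69 67 67 66 67 63 71 59 57 64 65 66 63 68
212 125 123 121 123 122 123 123 124 122 124 121 52 9 11 5 9 62 128 144 154 162 168 163 158 152 140 113 23 37 25 3 2 9 3 13 4 19 73 125 125 124 122 124
218 123 123 122 122 124 123 121 123 123 74 13 5 11 14 10 9 61 128 143 156 163 168 163 158 151 137 105 123 121 128 10 3 5 4 10 4 11 16 7 117 124 121 124
224 125 122 123 122 123 122 124 123 121 75 10 10 14 14 9 17 38 128 144 156 162 168 163 158 152 140 109 121 123 123 122 11 5 9 3 10 16 1 11 117 122 124 123
230 121 122 123 120 124 122 124 120 123 126 120 121 107 120 123 123 108 127 142 154 162 166 164 157 151 137 105 122 122 122 122 125 121 124 125 102 87 122 118 123 123 123 121
at [0.553  0.2072 0.0557] yaw 103.09 tilt [-0.0026 -0.0012] F [-2.2 -0.5 -1.5] w 0.0113 q7 -0.47 -> [0.007 0.016 0.088] [-0.001  0.     0.001]
```

>>> send_rows(deltas=[[0.05, 0, 0, -0.03, 0, 0, 0], [0.05, 0, 0.015, -0.03, 0, 0, 0], [0.05, 0, 0.015, -0.03, 0, 0, 0], [0.05, 0, 0.015, -0.03, 0, 0, 0], [0.05, 0, 0.015, -0.03, 0, 0, 0], [0.05, 0, 0.015, -0.03, 0, 0, 0], [0.05, 0, 0.015, -0.03, 0, 0, 0], [0.05, 0, 0.015, -0.03, 0, 0, 0]])

```text
clock: 58.77
tcp_pos: [0.5564, 0.2081, 0.0613]
orientation: [1.954, 2.46, -0.0]
contact_force: [-1.0, -0.6, -0.5]
grip_width: 0.0112
```

Run:
```python
from h import *
f=grab('wrist','w48');np.savez('pics/w48.npz',**f);p=campose(f);print(p)
g=cv2.cvtColor(f['pixels'],cv2.COLOR_RGB2GRAY)
for v in range(194,236,6): print(v,' '.join(str(int(x)) for x in g[v,240:326:2]))
plan((.5552,.2087),.0425,102.93)
```

```text
[0.5578318  0.2084745  0.06131822]
194 124 124 122 123 68 23 19 35 19 20 111 129 138 145 132 118 97 128 143 154 162 167 165 158 152 141 118 55 54 57 56 57 55 56 69 68 68 68 67 69 67 62 49
200 122 123 122 123 70 95 79 16 136 34 10 9 12 12 1 21 67 126 143 154 161 167 162 158 155 142 119 66 66 65 63 69 60 59 68 64 67 67 65 64 67 66 62
206 123 123 123 123 123 124 123 125 124 133 23 11 11 8 11 17 66 129 144 155 162 168 164 159 152 140 118 0 7 1 2 62 130 104 80 80 81 80 78 80 82 75 124
212 121 121 121 123 123 124 66 10 4 15 4 7 11 4 7 88 101 128 142 155 160 168 163 159 154 140 116 5 5 4 2 10 12 3 10 118 121 123 123 122 122 123 124
218 123 121 120 125 123 125 71 14 15 17 9 9 6 6 3 120 108 126 143 154 162 168 164 159 152 139 115 0 1 9 4 13 15 3 9 119 124 123 122 121 123 121 121
224 122 123 123 121 122 123 83 1 5 11 27 113 122 124 123 122 108 125 143 153 162 168 164 158 153 138 105 125 124 124 81 0 13 4 1 125 123 122 124 123 123 122 122
230 122 120 122 121 124 121 121 122 123 120 124 121 121 121 121 122 105 124 143 153 161 168 163 158 153 139 104 123 123 123 121 122 123 121 124 122 122 122 123 121 124 121 124
at [0.5564 0.208  0.0612] yaw 103.06 tilt [-0. -0.] F [-0.7 -0.4 -0.2] w 0.0113 q7 -0.47 -> [ 0.006 -0.007  0.125] [-0.     0.     0.001]
```

>>> send_rows(deltas=[[0.05, 0, -0.001, 0.03, 0, 0, 0], [0.05, 0, -0.001, 0.06, 0, 0, 0], [0.05, 0, -0.001, 0.06, 0, 0, 0], [0.05, 0, -0.001, 0.06, 0, 0, 0]])

```text
clock: 59.15
tcp_pos: [0.5549, 0.208, 0.0517]
orientation: [-1.952, -2.459, 0.003]
contact_force: [-4.3, -0.1, 1.6]
grip_width: 0.011
```

>>> send_rows(deltas=[[0.05, 0, 0, 0.015, 0, 0, 0], [0.05, 0, 0, 0.03, 0, 0, 0], [0.05, 0, 0, 0.03, 0, 0, 0]])

```text
clock: 59.4
tcp_pos: [0.5556, 0.2076, 0.0468]
orientation: [-1.954, -2.459, 0.002]
contact_force: [-4.8, -0.5, -1.9]
grip_width: 0.0115
```

Run:
```python
from h import *
plan((.5552,.2087),.0425,102.93);print(pose()[2]['moment'].round(2))
```

```text
at [0.5556 0.2076 0.0468] yaw 103.07 tilt [-0.0014 -0.0007] F [-4.8 -0.5 -1.9] w 0.0115 q7 -0.47 -> [ 0.008 -0.001  0.028] [-0.     0.     0.001]
[-0.09  0.66  0.13]
```

The rod is entering the slot; the side load is the jaw. Pressing on to the seat.

>>> send_rows(deltas=[[0.05, 0, 0, 0.015, 0, 0, 0], [0.05, 0, 0, 0.03, 0, 0, 0], [0.05, 0, 0, 0.03, 0, 0, 0], [0.05, 0, 0, 0.03, 0, 0, 0]])

```text
clock: 59.73
tcp_pos: [0.5565, 0.2079, 0.0437]
orientation: [1.955, 2.459, 0.0]
contact_force: [-4.0, -0.8, 6.1]
grip_width: 0.0111
```

>>> send_rows(deltas=[[0.05, 0, 0, 0.007, 0, 0, 0], [0.05, 0, 0, 0.014, 0, 0, 0], [0.05, 0, 0, 0.014, 0, 0, 0], [0.05, 0, 0, 0.014, 0, 0, 0]])

```text
clock: 60.07
tcp_pos: [0.5566, 0.2079, 0.0434]
orientation: [1.954, 2.458, -0.0]
contact_force: [-10.3, -4.9, 22.0]
grip_width: 0.0114
```

Run:
```python
from h import *
f=grab('wrist','w49');np.savez('pics/w49.npz',**f);H,S,V=hsv(f)
show('red',blobs(f,((H<8)|(H>172))&(S>140)&(V>60),.046,10))
plan((.5552,.2087),.0425,102.93);print(pose()[2]['moment'].round(2))
```

```text
red 905 [305.2 205.9] [0.5572 0.2508 0.046 ]
at [0.5566 0.2079 0.0434] yaw 103.03 tilt [ 0.0007 -0.0008] F [-10.2  -4.4  22.3] w 0.0113 q7 -0.48 -> [ 0.007 -0.008  0.006] [0.    0.    0.001]
[-0.92  2.18 -0.06]
```

Bottomed at TCP z .0434 with 22 N, consistent with the seat. I'll release, rise and check the jaw and rod.

>>> send_rows(deltas=[[0.05, 0, -0.006, -0.01, 0, 0, 0], [0.05, 0, -0.006, -0.01, 0, 0, 0], [0.35, 0, -0.006, -0.01, 0, 0, 0], [0.35, 0, -0.006, -0.01, 0, 0, 0], [0.35, 0, -0.006, -0.01, 0, 0, 0], [0.35, 0, -0.006, -0.01, 0, 0, 0], [0.35, 0, -0.006, -0.2, 0, 0, 0], [0.35, 0, -0.006, -0.45, 0, 0, 0], [0.35, 0, -0.006, -0.7, 0, 0, 0], [0.35, 0, -0.006, -1, 0, 0, 0], [0.35, -0.15, -0.006, -1, 0, 0, 0], [0.35, -0.3, -0.006, -1, 0, 0, 0], [0.35, -0.3, -0.006, -1, 0, 0, 0], [0.35, -0.3, -0.006, -1, 0, 0, 0]])

```text
clock: 61.28
tcp_pos: [0.5661, 0.1622, 0.1911]
orientation: [1.958, 2.456, -0.001]
contact_force: [0.0, 1.1, -0.0]
grip_width: 0.0299
```

Run:
```python
from h import *
f=grab('wrist','w50');np.savez('pics/w50.npz',**f);print(campose(f));H,S,V=hsv(f)
hy=np.array([-.2238,.9747]);hx=np.array([.9747,.2238]);mid=np.array([.5760,.1185])
def loc(P): d=np.array(P[:2])-mid; return np.round(((d@hx)*1000,(d@hy)*1000),1)
for z in(.042,):
  for t in blobs(f,(H>103)&(H<125)&(S>140),z,60)[:2]:
    p=np.array([onz(f,*q[0],z)[:2] for q in t[3]],np.float32)*1000; print('sleeve',t[0],t[1],'head xy',loc(t[2]),cv2.minAreaRect(p)[1:])
def reds(f): 
  H,S,V=hsv(f)
  for t in blobs(f,((H<8)|(H>172))&(S>140)&(V>60),.046,15)[:3]:
    x,y,w,h=cv2.boundingRect(t[3]); print('red',int(t[0]),loc(t[2]),'bbox',loc(onz(f,x,y,.046)),loc(onz(f,x+w-1,y+h-1,.046)))
reds(f);print('w2');reds(dict(np.load('pics/w2.npz')));print('w30');reds(dict(np.load('pics/w30.npz')))
# mouth-ring
for t in blobs(f,(V>140)&(S<70),.112,5,(180,180,380,330))[:8]:
  if t[0]<40: print('dot',t[:2],loc(t[2]))
t=grab('top','t7');H,S,V=hsv(t);b=blobs(t,(H>100)&(H<125)&(S>150),.042,12,(150,160,290,270));
for x in b: print('top guide',x[0],x[1],loc(x[2]))
for v in (150,165,170,175,180,185,190,200): print(v,' '.join(str(int(x)) for x in f['pixels'][v,250:320:2].min(1)))
```

```text
[0.56763017 0.16275652 0.19109042]
sleeve 636.0 [283.2 148.3] head xy [ 0.7 92.9] ((12.922342300415039, 41.88600540161133), 12.855843544006348)
red 161 [ 11.5 132.1] bbox [  2.3 136.2] [ 21.1 127.3]
w2
red 133 [  9.3 130.8] bbox [ -0.9 139.5] [ 19.4 121.7]
w30
red 190 [ 11.2 131.4] bbox [  4.  120.9] [ 19.2 143.3]
red 91 [250.5 195.6] bbox [240.4 185. ] [260.3 208.5]
red 49 [ -0.4 120.7] bbox [ -4.4 115.5] [  4.2 126.5]
dot (21.0, array([327. , 299.4])) [ 35.6 -17.9]
dot (20.5, array([259.8, 230.7])) [-16.6  41.4]
dot (20.0, array([238.1, 299.3])) [-35.5 -17.8]
dot (20.0, array([282.9, 218.1])) [ 0.5 51.3]
150 133 133 135 133 133 133 133 132 131 127 170 150 135 54 47 49 47 47 52 48 25 136 134 133 134 136 132 133 133 134 133 131 133 134 133
165 193 193 193 193 194 193 192 193 193 193 194 193 195 105 45 49 48 49 51 49 20 132 195 179 183 128 185 192 191 191 191 191 192 191 190
170 193 194 193 193 194 194 192 192 194 193 194 193 156 71 56 49 75 48 50 50 30 135 130 133 132 132 129 188 190 191 189 192 191 191 191
175 192 193 193 193 193 191 194 37 36 39 27 7 0 0 105 218 230 230 206 122 2 13 11 19 22 23 120 187 191 192 190 190 192 192 192
180 193 193 193 194 192 194 199 159 114 155 27 0 2 16 102 215 229 228 204 117 1 0 8 92 84 135 131 194 190 191 191 190 192 190 189
185 193 195 193 192 193 193 197 97 72 14 27 7 18 12 103 216 228 228 204 118 13 15 25 15 93 98 185 192 192 191 191 190 192 192 191
190 193 194 192 194 192 193 193 194 202 20 15 16 9 137 163 214 228 226 204 115 10 13 23 20 125 133 131 131 130 134 191 192 192 191 191
200 194 195 193 192 192 194 193 193 193 195 156 157 171 150 121 215 229 227 201 124 133 132 133 134 131 132 134 133 132 133 133 131 133 132 133
```

>>> send_rows(deltas=[[0.35, -0.5, 0, -0.1, 0, 0, 0], [0.35, -1, -0.3, -0.1, 0, 0, 0], [0.35, -1, -0.3, -0.1, 0, 0, 0], [0.35, -1, -0.3, -0.1, 0, 0, 0], [0.35, -1, -0.3, -0.1, 0, 0, 0], [0.35, -1, -0.3, -0.1, 0, 0, 0]])

```text
clock: 61.88
tcp_pos: [0.5554, 0.0062, 0.2059]
orientation: [-1.958, -2.457, 0.001]
contact_force: [-0.1, 1.4, 0.4]
grip_width: 0.0298
```

>>> send_rows(deltas=[[0.35, -1, -0.3, 0, 0, 0, 0], [0.35, -1, -0.3, 0, 0, 0, 0], [0.35, -1, -0.3, 0, 0, 0, 0], [0.35, -1, -0.3, 0, 0, 0, 0], [0.35, -1, -0.3, 0, 0, 0, 0]])

```text
clock: 62.3
tcp_pos: [0.5452, -0.1547, 0.2056]
orientation: [1.962, 2.452, -0.004]
contact_force: [-0.5, -0.5, 0.5]
grip_width: 0.03
```

Run:
```python
from h import *
hy=np.array([-.2238,.9747]);hx=np.array([.9747,.2238]);mid=np.array([.5760,.1185])
def loc(P): d=np.array(P[:2])-mid; return np.round(((d@hx)*1000,(d@hy)*1000),1)
def red(f,roi):
  H,S,V=hsv(f); return [(int(t[0]),t[1],cv2.boundingRect(t[3]),loc(t[2])) for t in blobs(f,((H<8)|(H>172))&(S>140)&(V>60),.046,8,roi)[:2]]
t0=dict(np.load('pics/top0.npz'));s0=dict(np.load('pics/side0.npz'))
t=grab('top','t8');s=grab('side','s8');np.savez('pics/s8.npz',**s);np.savez('pics/t8.npz',**t)
for n,a,b in(('top',t0,t),('side',s0,s)):
  u,v=proj(a,[.5463,.2472,.045])[0].astype(int);roi=(u-30,v-30,u+30,v+30);print(n,(u,v),red(a,roi),red(b,roi))
print('w4',red(dict(np.load('pics/w4.npz')),None),'w50',red(dict(np.load('pics/w50.npz')),None))
# sleeve triangulation
P=[]
for f in(t,s):
  H,S,V=hsv(f);u,v=proj(f,[.5556,.2072,.035])[0].astype(int)
  b=blobs(f,(H>100)&(H<125)&(S>130),.035,6,(u-25,v-25,u+25,v+25));print([(x[0],x[1]) for x in b],(u,v));P.append(ray(f,*b[0][1]))
(c1,d1),(c2,d2)=P;k=np.linalg.lstsq(np.c_[d1,-d2],c2-c1,rcond=None)[0];X=(c1+k[0]*d1+c2+k[1]*d2)/2;print('sleeve',X,loc(X))
```

```text
top (np.int64(166), np.int64(198)) [(17, array([167.6, 195.6]), (165, 191, 7, 10), array([  7.3, 126.5]))] [(10, array([166.6, 194.1]), (165, 191, 4, 7), array([ 12. , 128.7]))]
side (np.int64(261), np.int64(169)) [(10, array([264.5, 168.8]), (262, 167, 7, 5), array([  8.2, 129.2]))] [(9, array([265. , 168.6]), (262, 167, 7, 5), array([ 10.4, 129.9]))]
w4 [] w50 [(161, array([295.9, 102.1]), (285, 97, 23, 12), array([ 11.5, 132.1]))]
[(51.0, array([181.5, 195.5]))] (np.int64(181), np.int64(196))
[(36.5, array([267. , 176.2]))] (np.int64(267), np.int64(176))
sleeve [0.55444249 0.20651646 0.03906559] [-1.3 90.6]
```

Run:
```python
import cv2,numpy as np
def red(im):
    H,S,V=[x.astype(int) for x in cv2.split(cv2.cvtColor(im,cv2.COLOR_BGR2HSV))];return (((H<8)|(H>172))&(S>120)&(V>60)).astype(np.uint8)
for n in ('w28','w23','w17','w21','w27','w45','w46','w47','w48','w49','w50'):
    n2,l,s,c=cv2.connectedComponentsWithStats(red(cv2.imread(f'pics/{n}.png')));print(n,[(list(map(int,s[i])),c[i].round(1).tolist()) for i in range(1,n2) if s[i][4]>12])
for n in('top0','t8'):
    im=cv2.imread(f'pics/{n}.png')[188:204,158:176];print(n);r=red(im);print('\n'.join(''.join('#' if x else '.' for x in row) for row in r))
```

```text
w28 [([277, 0, 15, 6, 83], [283.6, 2.4])]
w23 [([277, 0, 15, 6, 84], [283.7, 2.4])]
w17 [([279, 0, 32, 12, 216], [291.6, 4.4])]
w21 [([274, 4, 46, 27, 767], [296.8, 17.0])]
w27 [([274, 5, 46, 27, 733], [296.8, 18.2])]
w45 [([294, 162, 20, 14, 233], [303.0, 169.1])]
w46 [([294, 182, 28, 23, 486], [306.1, 194.6])]
w47 [([293, 184, 41, 28, 869], [310.7, 198.2])]
w48 [([294, 182, 31, 24, 581], [307.3, 195.2])]
w49 [([284, 189, 46, 31, 1002], [304.8, 205.7])]
w50 [([285, 96, 23, 13, 206], [295.7, 102.2])]
top0
..................
..................
..................
........#.........
.......###........
.......###........
........###.......
........###.......
........####......
........#####.....
..........###.....
...........###....
...........##.....
...........#......
..................
..................
t8
..................
..................
..................
........#.........
.......###........
.......###........
........###.......
........###.......
........###.......
........##........
..................
..................
..................
..................
..................
..................
```

The top of the jaw is pixel-identical to its closed start, and its hook overlaps the rod in the picture. The sleeve triangulates to clip_mid within about 1.5 mm. The arm is clear, so I'm handing in.

```bash
python3 -c "
from h import *
plan((.5,0),None,90)
print(r.hand_in())"
```

```text
at [ 0.5463 -0.1476  0.2057] yaw 103.07 tilt [-0.0002  0.001 ] F [0.  1.1 0. ] w 0.0298 q7 0.28 -> [ 1.028e+00 -7.800e-02  1.000e-03] [-0.    -0.     0.073]
the job is handed in; nothing more can be done
None
```

The head is rebuilt and handed in at about 62 s. No verdict is reported, so what follows rests on my own checks.

**What I did:** I dropped the orange and green filters (no blue one was laid out), then the spacer, then the lens into the barrel. I screwed the retaining ring down clockwise until it was tight and pressed the light guide into the forks under the jaw.

**Last checks:**
- **Stack:** the close-up after each drop showed the part lying flat and centred.
- **Ring:** its dots were level and its centre was within about 1 mm of the barrel axis. It turned about 225° in all and resisted with about 1 N m at the end.
- **Light guide:** it bottomed at 22 N, and the sleeve triangulated to within about 1.5 mm of where it belongs.
- **Jaw:** it looks the same as in the first picture where the rod does not hide it, and its hook overlaps the rod.
- **Arm:** it was clear of everything at hand-in.

**What went wrong or disagreed:**
- My first grasp of the green filter missed.
- The green filter also lodged at an angle in the bore; I pressed it flat with one finger.
- The ring turned further than the 140–170° expected with two filters, probably because it engaged late.
- Robot position readings and camera estimates disagreed by 1–2 mm at times.
- I did not measure the ring's force on the lens or the jaw angle directly.

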